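# Empty the worn punch tips through the sharps-bin flap

## Task

One worn punch tip was left lying on the cutting mat: put it in the cup with the other four. Then carry that cup to the sharps bin, press the red flap open with the cup's rim and tip all five tips through into the bin, keeping the robot's hand off the bin, and stand the emptied cup upright on its own cork coaster again with the flap left shut. Leave the cup of brass posts, the thread cones and the pattern weight where they are.

Things in the scene. Friction and masses are not known exactly. Their poses are not given: they have to be found in the camera images.
- bin: Yellow used-sharps bin screwed to the bench, 200 mm (x) by 160 mm (y), grey lid top at 150 mm. Origin: centre of its underside. Its front is its -x side: a cup is tipped in from there towards +x. Mouth in the lid from x = -70 mm to +42 mm, 120 mm wide, centred in y, shut by the red flap. Empty inside; floor 4 mm thick.
- flap (a joint): Red one-way flap, flush with the lid top when shut (0 rad), 108 mm long (bin x) by 114 mm wide. Hinged along the FRONT edge of the mouth; it only swings down into the bin, far edge dropping most, making a ramp (value grows, 1.2 = fully down). A spring shuts it by itself: 0.12 N m when shut plus 0.12 per rad, about 2 to 4 N at 60 mm from the hinge.
- flap_edge (a point): Mid-point of the flap's free far edge, 108 mm from the hinge; moves with the flap (x along the flap away from the hinge). Tips drop off this edge into the bin; their own weight cannot open the flap.
- hood (a point): Mid-point of the front edge of the grey hood over the back of the mouth, 52 mm above the lid, 95 mm beyond the hinge (bin x = +25 mm), 132 mm wide. From it, cheeks 22 mm above the lid run forward along both sides of the mouth to bin x = -65 mm, 124 mm apart inside; the front is open.
- mouth_hinge (a point): Point on the flap's hinge axis, mid-width, level with the lid top (bin frame: x -70 mm, y 0, z 150 mm); fixed to the bin, axes as the bin's: x into the bin over the flap, y along the hinge.
- cup: The cup to be emptied, four worn dark tips standing in it: flared aluminium cup, outside 48 mm across the foot, 90 mm at the rim, 44 mm high, wall 3 mm leaning out 26.5 degrees, floor 5 mm, about 0.22 kg, heavy foot. Level black bar handle 14 by 14 mm towards its own -x, 53 to 143 mm from its axis. Origin: centre of underside, z up; pouring lip at +x. 
- cup_rim (a point): Centre of the cup's mouth, 44 mm above its underside.
- cup_grip (a point): Middle of the gripping part of the cup's handle: 100 mm from the cup's axis towards its -x, 36 mm above its underside.
- coaster: Round cork coaster, 100 mm across, 5 mm thick, fixed, under the cup to be emptied; origin at the centre of its underside.
- keep_cup: A cup just like the other one, holding three new brass posts, to be left alone: flared aluminium cup, outside 48 mm across the foot, 90 mm at the rim, 44 mm high, wall 3 mm leaning out 26.5 degrees, floor 5 mm, about 0.22 kg, heavy foot. Level black bar handle 14 by 14 mm towards its own -x, 53 to 143 mm from its axis. Origin: centre of underside, z up; pouring lip at +x. 
- keep_coaster: Cork coaster under the cup of brass posts, as the other.
- punch1: One of the four in the cup, a worn punch tip: dark steel tube 26 mm long and 8 mm thick with a hex shoulder 12 mm long, 11 mm across flats, round its middle, rust-brown at one end, 15 g, slippery. Origin at its middle, z along the tube. 
- punch2: One of the four in the cup, a worn punch tip: dark steel tube 26 mm long and 8 mm thick with a hex shoulder 12 mm long, 11 mm across flats, round its middle, rust-brown at one end, 15 g, slippery. Origin at its middle, z along the tube. 
- punch3: One of the four in the cup, a worn punch tip: dark steel tube 26 mm long and 8 mm thick with a hex shoulder 12 mm long, 11 mm across flats, round its middle, rust-brown at one end, 15 g, slippery. Origin at its middle, z along the tube. 
- punch4: One of the four in the cup, a worn punch tip: dark steel tube 26 mm long and 8 mm thick with a hex shoulder 12 mm long, 11 mm across flats, round its middle, rust-brown at one end, 15 g, slippery. Origin at its middle, z along the tube. 
- stray: The stray one, lying on its side on the mat (origin 5.5 mm above it): a worn punch tip: dark steel tube 26 mm long and 8 mm thick with a hex shoulder 12 mm long, 11 mm across flats, round its middle, rust-brown at one end, 15 g, slippery. Origin at its middle, z along the tube. 
- post1: New brass post in the other cup, 24 mm high, 9 mm thick with a 13 mm foot; origin under its foot.
- post2: New brass post in the other cup, 24 mm high, 9 mm thick with a 13 mm foot; origin under its foot.
- post3: New brass post in the other cup, 24 mm high, 9 mm thick with a 13 mm foot; origin under its foot.
- cone_black: Upright cone of black thread on a red base, 77 mm across at the foot, tapering to 44 mm at 128 mm, 146 mm high, 0.28 kg; origin under its centre. Bystander.
- cone_white: Upright cone of off-white thread, same size as the black one. Bystander.
- weight: Green pattern weight with a steel knob, 60 mm across, 48 mm high, 0.6 kg; origin under its centre. Bystander.
Not all that is in view belongs to the job. What is shaped like the coaster but turquoise is not meant.

How it is judged (in metres and radians):
On the way, in this order (a step that is already met when the one before it is completed fails the run):
1. the stray tip lies in the cup with the others, let go (horizontal distance between stray and cup below 0.036 m and z of stray in the frame of cup between 0.004 and 0.05 m and contact force between the fingers and stray below 0.1 N), for 0.2 s.
2. the cup presses the flap open, by 0.25 rad or more (value of joint flap above 0.25 rad and contact force between cup and bin above 0.3 N), for 0.05 s.
3. all five tips are in the bin (x of punch1 in the frame of bin between -0.1 and 0.1 m and y of punch1 in the frame of bin between -0.08 and 0.08 m and z of punch1 in the frame of bin between 0 and 0.1 m and x of punch2 in the frame of bin between -0.1 and 0.1 m and y of punch2 in the frame of bin between -0.08 and 0.08 m and z of punch2 in the frame of bin between 0 and 0.1 m and x of punch3 in the frame of bin between -0.1 and 0.1 m and y of punch3 in the frame of bin between -0.08 and 0.08 m and z of punch3 in the frame of bin between 0 and 0.1 m and x of punch4 in the frame of bin between -0.1 and 0.1 m and y of punch4 in the frame of bin between -0.08 and 0.08 m and z of punch4 in the frame of bin between 0 and 0.1 m and x of stray in the frame of bin between -0.1 and 0.1 m and y of stray in the frame of bin between -0.08 and 0.08 m and z of stray in the frame of bin between 0 and 0.1 m), for 0.1 s.
At the end, for the whole second after the job is handed in: All five worn tips lie in the bin below the flap, the flap is shut (under 0.08 rad), and the cup stands at rest, upright within 0.1 rad, with its foot on its own coaster (centres within 28 mm) (all of step 3 and value of joint flap below 0.08 rad and horizontal distance between cup and coaster below 0.028 m and angle between cup's own z axis and vertical below 0.1 rad and z of cup in the frame of coaster between 0.002 and 0.01 m and linear speed of cup below 0.02 m/s and linear speed of each of punch1, punch2, punch3, punch4, stray below 0.05 m/s); the robot touches nothing.
It fails at once if the hand or arm touches the bin or its flap (contact force between any of the fingers, the arm and bin above 1 N).
It fails at once if the cup of brass posts is moved more than 20 mm or tipped (distance of keep_cup from where it was at the start of the episode above 0.02 m or angle between keep_cup's own z axis and vertical above 0.3 rad).
It fails at once if a brass post leaves its cup (horizontal distance between any of post1, post2, post3 and keep_cup above 0.05 m).
It fails at once if a thread cone or the pattern weight is moved more than 20 mm or tipped over (distance of any of cone_black, cone_white, weight from where it was at the start of the episode above 0.02 m or angle between any of cone_black, cone_white, weight's own z axis and vertical above 0.3 rad).
It also fails if it takes over 66 s, if anything falls off the work surface, if the arm or the gripper's body presses on something with over 40 N, if the wrist force passes 120 N, or if a joint passes its speed limit or range.

## Robot

A 7-joint arm with a two-finger parallel gripper is mounted at the origin on the work surface. World frame = base frame: x ahead of the robot, y to its left, z up, the work surface at z = 0. Lengths are in mm, angles in rad, forces in N, time in s.
With the tool pointing down it reaches from about 400 to 875 mm from the base axis. Payload 4.4 kg.
Tool frame: the origin (TCP) lies between the finger pads; the fingertips stand 11 mm ahead of it and the grasp point (between the pads) lies 8 mm behind it; y points along the fingers, x is the direction in which the jaws open and shut, and the axes are right-handed (so a half turn about y gives the same grasp; the last joint's range is limited). The gripper opens to 85 mm and grips with 20 to 120 N. Pads are 22 mm wide; open, the fingers measure 114 mm over their backs; the gripper's body (76 mm by 85 mm) begins 54 mm behind the grasp point. The pads swing forward as they close: fully open they stand 13 mm farther back than shut.
Start: joints at [-1.212, 0.628, 0.038, 1.517, -0.027, 0.996, -0.02], TCP at [267.869, 592.253, 242.313] pointing down, gripper open.
Joint ranges: [-3.06, 3.06], [-0.37, 2.12], [-1.25, 1.32], [0.18, 2.47], [-1.1, 4.24], [0.23, 1.98], [-2.94, 2.94]. Speed limits (rad/s): [2.57, 2.57, 3.14, 3.14, 3.14, 3.14, 3.14].

## Interface

Orientations are given as [roll, pitch, yaw] about the fixed x, y, z axes, in that order (R = Rz(yaw) Ry(pitch) Rx(roll)).
In Python, from cell import * gives the robot as it stands.
- The arm moves only by the shell command python3 -m jog 'ROWS'. ROWS is JSON, a list of rows, each an object of numbers: "x", "y", "z": the shift along the tool's x, y, z in mm; "ax", "ay", "az": the turn, a rotation vector about the tool's x, y, z in rad; "grip": the finger opening in mm, from 0 to 85.4. In form: [{"x": .., "y": .., "z": .., "ax": .., "ay": .., "az": .., "grip": ..}, ...]. A call has 1 to 5 rows; each row is the pose to reach, as a shift and turn from the pose commanded when the call began, along the tool's axes at that moment; what a row does not reach only later rows make up. A row lasts 1/10 s, in which the tool goes at most 50 mm and 8.59 degrees, less where a joint would pass 70% of its speed; a pose out of reach is approached as far as the arm can. A call with a gripper value outside its range is refused whole. The fingers move at their own pace and stop on an object; the grip force is fixed at half the most. Time passes only in rows, so rows that repeat a pose let the fingers close. It gives the time, the measured TCP pose, the force and the opening at its end, in the units of the state.
- read_state(): the state, without advancing time (a new reading comes with each control period).
- get_image(name): name is "side" or "top" or "wrist"; returns a dict with "color" (384x512x3 uint8, red, green, blue), "vfov" (degrees; the focal length in pixels is half the picture's height over the tangent of half this angle, whatever the lens; pixels are square), "cx", "cy" (the principal point, pixels), "camera_from_world" (4x4, takes a point from world to camera coordinates). Camera axes: x right, y down, z forward; pixel columns grow to the right and rows downward; lengths in mm; the calibration is good to about 2 mm. The wrist camera is an equidistant fisheye: a pixel r from the principal point sees the ray r / f radians off the axis. A picture is of the moment at which its call begins. There is no depth.
- finish_job(): hands the job in, once; it reports no verdict.
The state is a dict: "clock": time; "qpos": joint angles; "qd": joint speeds; "tau": joint torques, N m; "eef_pos": TCP position; "tool_rot": TCP orientation; "force": force on the tool from outside, world axes, zero at the start; "torque": the same for the moment, N m; "width": finger opening in mm.
Only numpy, scipy, OpenCV 4.12 (cv2) and the standard library are available. Lean on these libraries where they do the work, as an engineer would, in place of code of your own. Each camera call takes 0.05 s, during which the arm holds its last target.

## Working session

There is one attempt and no reset: what is moved stays moved. The work goes in short steps, Python scripts to look and compute and a shell command to move; the robot and the scene stay as the last step left them, time stands still between calls to the robot, and variables do not carry over. Pictures are saved under pics/ and viewed, and the job is handed in when it is done.

```bash
mkdir -p pics; ls; cat > h.py <<'E'
from cell import *
import numpy as np, cv2
from scipy.spatial.transform import Rotation as R
def snap(n,fn):
    im=get_image(n); cv2.imwrite('pics/'+fn,cv2.cvtColor(im['color'],cv2.COLOR_RGB2BGR))
    np.savez('pics/'+fn+'.npz',**{k:np.array(v) for k,v in im.items()})
    return im
def ray(im,u,v,fish=False):
    f=im['color'].shape[0]/2/np.tan(np.radians(float(im['vfov']))/2)
    x=(u-float(im['cx']));y=(v-float(im['cy']))
    if fish:
        r=np.hypot(x,y);t=r/f
        d=np.array([np.sin(t)*x/max(r,1e-9),np.sin(t)*y/max(r,1e-9),np.cos(t)])
    else: d=np.array([x/f,y/f,1.])
    T=np.array(im['camera_from_world']);Rm=T[:3,:3]
    o=-Rm.T@T[:3,3];d=Rm.T@d
    return o,d/np.linalg.norm(d)
def onz(im,u,v,z,fish=False):
    o,d=ray(im,u,v,fish);return o+d*(z-o[2])/d[2]
def tri(a,b):
    (o1,d1),(o2,d2)=a,b
    A=np.stack([d1,-d2],1);s=np.linalg.lstsq(A,o2-o1,rcond=None)[0]
    p,q=o1+s[0]*d1,o2+s[1]*d2
    return (p+q)/2,np.linalg.norm(p-q)
def proj(im,P,fish=False):
    f=im['color'].shape[0]/2/np.tan(np.radians(float(im['vfov']))/2)
    T=np.array(im['camera_from_world']);c=T[:3,:3]@np.array(P,float)+T[:3,3]
    if fish:
        r=np.hypot(c[0],c[1]);t=np.arctan2(r,c[2]);return np.array([im['cx']+f*t*c[0]/r,im['cy']+f*t*c[1]/r])
    return np.array([im['cx']+f*c[0]/c[2],im['cy']+f*c[1]/c[2]])
def load(fn): return dict(np.load('pics/'+fn+'.npz'))
E
python3 - <<'E'
from h import *
s=read_state();print(s)
for n in ['side','top','wrist']:
    im=snap(n,n+'0.png');print(n,im['vfov'],im['cx'],im['cy'],np.round(im['camera_from_world'],3).tolist())
E
```

```text
pics
{'clock': 0.0, 'qpos': array([-1.21175725,  0.6293084 ,  0.03846209,  1.51836847, -0.02700913,
        0.996313  , -0.01999007]), 'qd': array([-2.36945336e-03, -1.09466605e-04,  4.52028323e-05, -4.70057512e-04,
       -1.38831075e-03,  3.97520325e-04,  1.68956241e-04]), 'tau': array([ 1.31502375e-04, -5.63396394e+01,  1.22624103e+00, -1.93462050e+01,
        1.10093103e-02,  1.02053408e-02,  1.01073454e-05]), 'eef_pos': array([267.64503102, 591.67458788, 241.41374139]), 'tool_rot': array([-1.57082346,  0.00187851,  1.14594588]), 'force': array([ 0.43370671,  0.61461877, -0.00767061]), 'torque': array([ 0.02600037,  0.03671926, -0.0434794 ]), 'width': 85.44555510866557}
side 53.8802814186179 255.20723566080625 190.67945306091124 [[0.985, -0.169, -0.016, -575.436], [-0.128, -0.677, -0.725, 145.137], [0.112, 0.716, -0.689, 1028.241], [0.0, 0.0, 0.0, 1.0]]
top 55.20149351862619 258.7115965696434 190.90274990073618 [[-0.008, -1.0, -0.001, -14.793], [-0.997, 0.008, -0.081, 581.139], [0.081, 0.0, -0.997, 1091.866], [0.0, 0.0, 0.0, 1.0]]
wrist 65.70646984690485 249.63102373065442 188.40928354919603 [[0.411, 0.911, -0.001, -647.45], [0.867, -0.391, 0.308, -39.886], [0.28, -0.128, -0.951, 379.716], [0.0, 0.0, 0.0, 1.0]]
```

View pics.

View pics/top0.png

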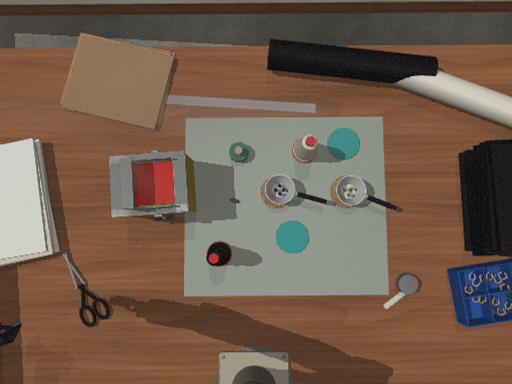

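View pics/side0.png

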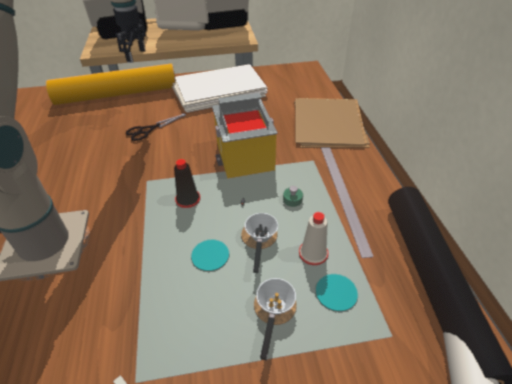

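View pics/wrist0.png

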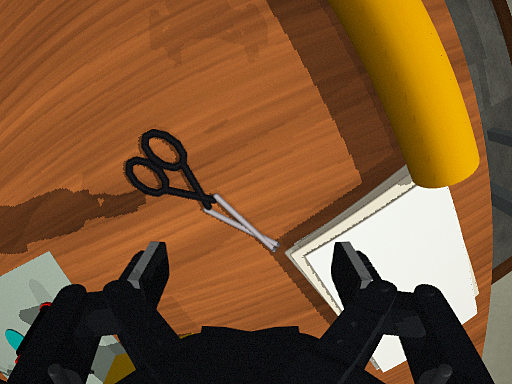

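```bash
python3 - <<'E'
import cv2
a=cv2.imread('pics/top0.png')
cv2.imwrite('pics/topA.png',cv2.resize(a[125:285,95:255],(800,600)[:0] or (600,600),interpolation=cv2.INTER_CUBIC))
cv2.imwrite('pics/topB.png',cv2.resize(a[125:265,225:405],(792,598)[:0] or (774,600),interpolation=cv2.INTER_CUBIC))
b=cv2.imread('pics/side0.png')
cv2.imwrite('pics/sideA.png',cv2.resize(b[90:290,160:360],(600,600),interpolation=cv2.INTER_CUBIC))
E
```

```text
(no output)
```

View pics/topA.png

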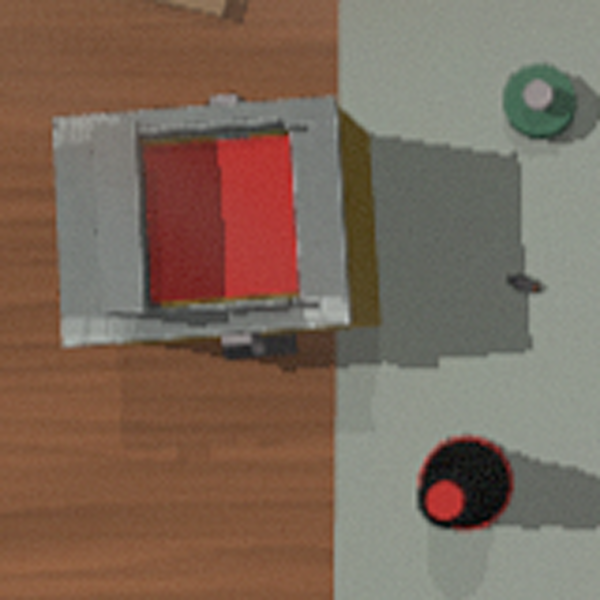

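View pics/topB.png

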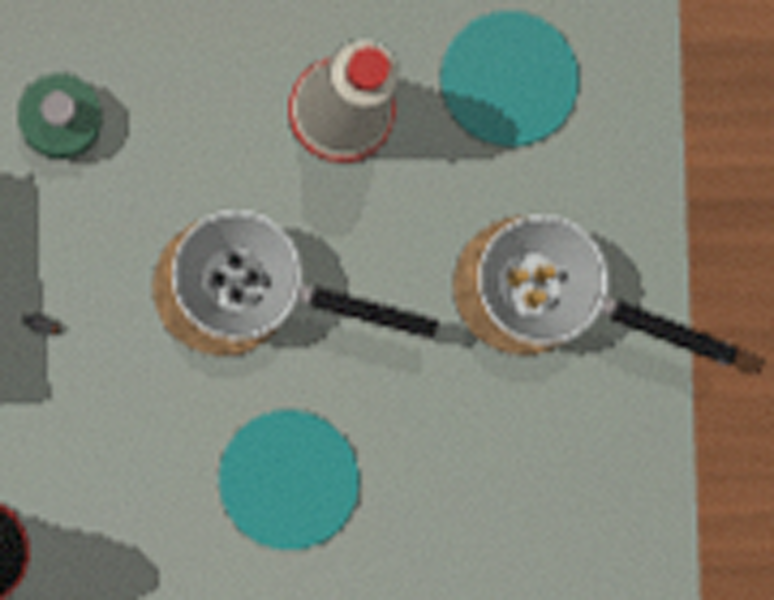

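View pics/sideA.png

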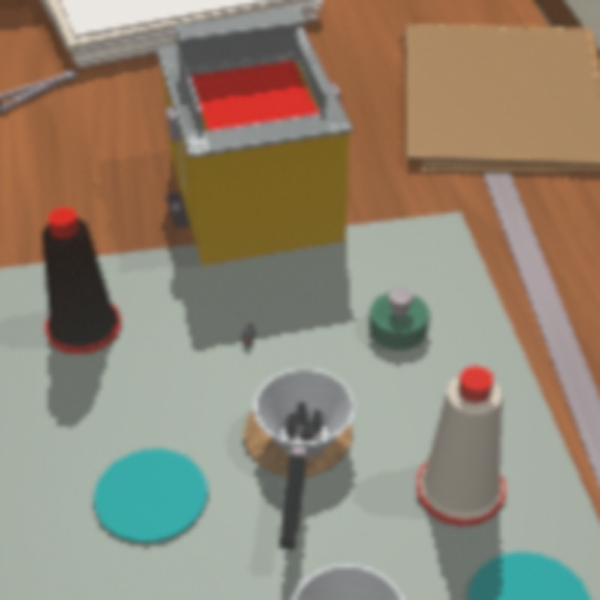

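```bash
python3 - <<'E'
from h import *
T=load('top0.png');S=load('side0.png')
A=lambda x,y:(95+x/3.75-.37,125+y/3.75-.37)
B=lambda x,y:(225+x/4.3-.4,125+y/4.286-.4)
C=lambda x,y:(160+x/3-.33,90+y/3-.33)
def t(n,a,b,z):
    p,e=tri(ray(T,*a),ray(S,*b));print(n,'tri',np.round(p,1),'err',round(e,1),'topz',np.round(onz(T,*a,z),1),'sidez',np.round(onz(S,*b,z),1))
t('rim',B(237,275),C(303,412),49)
t('hend',B(437,328),C(288,547),41)
t('stray',B(43,324),C(248,336),5.5)
t('binFR(-x world)',A(350,325),C(190,152),150)
t('binFL',A(335,97),C(353,130),150)
t('flapR',A(298,297),C(202,128),150)
t('flapL',A(291,135),C(318,110),150)
t('blackcap',A(445,500),C(63,218),146)
t('whitecap',B(368,67),C(476,378),146)
t('weight',B(58,108),C(400,297),48)
for n,im in (('top',T),('side',S)):
    g=im['color'].astype(int); hsv=cv2.cvtColor(im['color'],cv2.COLOR_RGB2HSV)
    x0,y0,x1,y1=(228,193,243,208) if n=='top' else (236,194,250,210)
    sub=im['color'][y0:y1,x0:x1].astype(int)
    print(n);print(sub.sum(2)//3)
print(np.round(onz(T,*B(543,278),49),1))
E
```

```text
rim tri [585.4 -82.5  40.4] err 0.3 topz [584.8 -82.   49. ] sidez [583.9 -89.9  49. ]
hend tri [ 547.6 -220.7   41.4] err 0.6 topz [ 547.3 -220.7   41. ] sidez [ 547.9 -220.4   41. ]
stray tri [554.4  54.9   5.9] err 0.2 topz [554.4  54.9   5.5] sidez [554.6  55.2   5.5]
binFR(-x world) tri [518.8 169.9 152.5] err 2.8 topz [517.5 170.4 150. ] sidez [520.4 173.3 150. ]
binFL tri [684.1 183.  147.1] err 2.1 topz [682.5 182.5 150. ] sidez [684.3 179.1 150. ]
flapR tri [537.  207.1 153.1] err 1.4 topz [537.8 207.8 150. ] sidez [536.6 211.5 150. ]
flapL tri [654.7 212.8 155.2] err 1.1 topz [655.  214.1 150. ] sidez [656.7 220.5 150. ]
blackcap tri [393.4 103.2 142.8] err 1.6 topz [392.9 102.8 146. ] sidez [394.6  99.  146. ]
whitecap tri [ 709.5 -161.7  144.4] err 0.6 topz [ 708.8 -161.4  146. ] sidez [ 709.3 -163.1  146. ]
weight tri [703.8  41.3  45.4] err 0.3 topz [703.1  41.2  48. ] sidez [703.2  38.7  48. ]
top
[[101  98  95  95  96  99  90 142 149 146 145 149 141 145 146]
 [ 98  99  99  96  94  97  92 137 145 146 147 147 145 144 141]
 [ 99  98  99  97  97  98  95 138 148 145 143 14
[... 1044 characters left out ...]
87  94 105 108 109 109 109]
 [109 109 109 109 105  99  90  84  90 103 108 109 109 109]
 [109 109 109 107 101  90  86  83  84  97 106 109 109 109]
 [109 109 109 106  97  83  81  80  81  95 107 110 110 115]
 [109 109 109 106  94  79  77  76  90 113 122 125 127 138]
 [110 111 115 116 104  85  77  81 113 146 156 157 158 162]
 [125 127 138 147 133  98  78  89 127 162 171 171 171 172]
 [157 158 162 164 147 114  91 105 140 167 174 173 174 173]
 [171 172 172 170 156 128 112 128 157 171 174 174 173 174]
 [174 173 173 173 166 149 134 145 166 173 173 173 173 173]
 [173 173 174 174 172 166 161 164 172 173 174 173 174 174]
 [173 174 173 174 174 173 172 172 173 174 174 174 174 173]]
[ 580.9 -293.2   49. ]
```

```bash
cat >> h.py <<'E'
def go(P,Rt,s=None):
    s=s or read_state();Rc=R.from_euler('xyz',s['tool_rot'])
    d=Rc.inv().apply(np.array(P)-s['eef_pos']);rv=(Rc.inv()*Rt).as_rotvec()
    print('shift',np.round(d,1),'turn',np.round(rv,3),'dist',round(np.linalg.norm(d)),'deg',round(np.degrees(np.linalg.norm(rv))))
def tool(jaw_deg,phi_deg):
    # jaw x horizontal at jaw_deg; z fwd = jaw+90; fingers: phi below fwd horizontal
    a=np.radians(jaw_deg);p=np.radians(phi_deg)
    x=np.array([np.cos(a),np.sin(a),0]);f=np.array([-np.sin(a),np.cos(a),0])
    y=np.cos(p)*f+np.array([0,0,-np.sin(p)])
    return R.from_matrix(np.stack([x,y,np.cross(x,y)],1))
def log():
    s=read_state()
    with open('log.txt','a') as f: f.write(' '.join('%.6f'%v for v in [*s['qpos'],*s['eef_pos'],*s['tool_rot']])+'\n')
    print('t%.2f'%s['clock'],np.round(s['eef_pos'],1),np.round(s['tool_rot'],3),'q',np.round(s['qpos'],2),'F',np.round(s['force'],1),'w%.1f'%s['width'])
    return s
E
python3 - <<'E'
from h import *
s=log(); go([554.4,54.9,242],tool(-21.2,90))
E
```

```text
t0.15 [267.7 591.9 241.6] [-1.571e+00  1.000e-03  1.146e+00] q [-1.21  0.63  0.04  1.52 -0.03  1.   -0.02] F [-0.5  0.3 -0.9] w85.0
shift [-3.711e+02  1.000e-01 -4.825e+02] turn [ 1.000e-03  1.516e+00 -1.000e-03] dist 609 deg 87
```

```bash
python3 -m jog '[{"x":-150,"z":-196,"ay":0.75},{"x":-150,"z":-196,"ay":0.75},{"x":-150,"z":-196,"ay":0.75},{"x":-150,"z":-196,"ay":0.75},{"x":-150,"z":-196,"ay":0.75}]'; python3 - <<'E'
from h import *
s=log(); go([554.4,54.9,200],tool(-21.2,90))
E
```

```text
t0.15 [267.7 591.9 241.6] [-1.571e+00  1.000e-03  1.146e+00] q [-1.21  0.63  0.04  1.52 -0.03  1.   -0.02] F [-0.5  0.3 -0.9] w85.0
shift [-371.    42.1 -482.5] turn [ 1.000e-03  1.516e+00 -1.000e-03] dist 610 deg 87$[0]: bad value
```

```bash
python3 -m jog '[{"x":-30,"y":0,"z":-39,"ax":0,"ay":0.14,"az":0,"grip":85},{"x":-60,"y":0,"z":-78,"ax":0,"ay":0.28,"az":0,"grip":85},{"x":-90,"y":0,"z":-117,"ax":0,"ay":0.42,"az":0,"grip":85},{"x":-120,"y":0,"z":-156,"ax":0,"ay":0.56,"az":0,"grip":85},{"x":-150,"y":0,"z":-195,"ax":0,"ay":0.7,"az":0,"grip":85}]'; python3 - <<'E'
from h import *
s=log(); go([554.4,54.9,200],tool(-21.2,90))
E
```

```text
clock: 0.65
eef_pos: [384.2, 373.3, 242.3]
tool_rot: [-1.571, 0.0, 0.44]
force: [0.7, 1.1, 0.0]
width: 85.3
t0.65 [384.2 373.3 242.3] [-1.571  0.     0.44 ] q [-0.99  0.47  0.24  1.84 -0.14  0.84 -0.24] F [0.7 1.1 0. ] w85.3
shift [  18.2   42.3 -360.6] turn [-0.    0.81 -0.  ] dist 364 deg 46
```

```bash
python3 -m jog '[{"x":10,"y":20,"z":-190,"ax":0,"ay":0.7,"az":0,"grip":60},{"x":10,"y":20,"z":-190,"ax":0,"ay":0.7,"az":0,"grip":60},{"x":10,"y":20,"z":-190,"ax":0,"ay":0.7,"az":0,"grip":60},{"x":10,"y":20,"z":-190,"ax":0,"ay":0.7,"az":0,"grip":60},{"x":10,"y":20,"z":-190,"ax":0,"ay":0.7,"az":0,"grip":60}]'; python3 - <<'E'
from h import *
s=log(); go([554.4,54.9,150],tool(-21.2,90))
im=snap('wrist','w1.png')
E
```

```text
clock: 1.15
eef_pos: [477.5, 200.9, 222.3]
tool_rot: [-1.574, -0.003, -0.27]
force: [-0.3, 0.5, -0.3]
width: 59.5
t1.15 [477.5 200.9 222.3] [-1.574 -0.003 -0.27 ] q [-0.75  0.5   0.44  1.91 -0.28  0.79 -0.43] F [-0.3  0.5 -0.3] w59.5
shift [ 112.9   73.  -120. ] turn [0.003 0.1   0.003] dist 180 deg 6
```

View pics/w1.png

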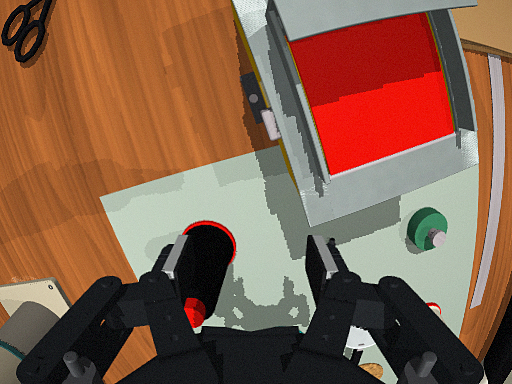

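```bash
python3 - <<'E'
from h import *
W=load('w1.png');T=load('top0.png')
for n,u,v,z in [('flapfrontR',330,175,150),('flapfrontL',457,133,150),('lidR',310,228,150),('lidL',478,163,150),('weightknob',438,240,48)]:
    print(n,np.round(onz(W,u,v,z,True),1))
A=lambda x,y:(95+x/3.75-.37,125+y/3.75-.37)
for n,a,b in [('flapR',A(298,297),(330,175)),('flapL',A(291,135),(457,133)),('lidR',A(350,325),(310,228)),('lidL',A(335,97),(478,163))]:
    p,e=tri(ray(T,*a),ray(W,*b,True));print(n,np.round(p,1),round(e,1))
E
```

```text
flapfrontR [539.  206.3 150. ]
flapfrontL [656.1 212.7 150. ]
lidR [516.1 168.7 150. ]
lidL [679.6 181.1 150. ]
weightknob [698.9  40.   48. ]
flapR [538.  207.2 153. ] 0.7
flapL [654.5 213.4 152.2] 0.3
lidR [516.7 169.9 152.1] 1.5
lidL [681.6 181.5 149.2] 2.9
```

```bash
python3 -m jog '[{"x":113,"y":80,"z":-120,"ax":0,"ay":0.1,"az":0,"grip":45},{"x":113,"y":80,"z":-120,"ax":0,"ay":0.1,"az":0,"grip":45},{"x":113,"y":80,"z":-120,"ax":0,"ay":0.1,"az":0,"grip":45},{"x":113,"y":80,"z":-120,"ax":0,"ay":0.1,"az":0,"grip":45},{"x":113,"y":80,"z":-120,"ax":0,"ay":0.1,"az":0,"grip":45}]'; python3 - <<'E'
from h import *
s=log(); go([554.4,54.9,60],tool(-21.2,90))
im=snap('wrist','w2.png')
E
```

```text
clock: 1.7
eef_pos: [554.5, 58.8, 140.5]
tool_rot: [-1.574, 0.0, -0.358]
force: [-1.2, 0.2, 0.3]
width: 44.8
t1.70 [554.5  58.8 140.5] [-1.574  0.    -0.358] q [-0.4   0.66  0.37  1.88 -0.37  0.67 -0.16] F [-1.2  0.2  0.3] w44.8
shift [ 1.3 80.5 -3.4] turn [ 0.004  0.012 -0.   ] dist 81 deg 1
```

View pics/w2.png

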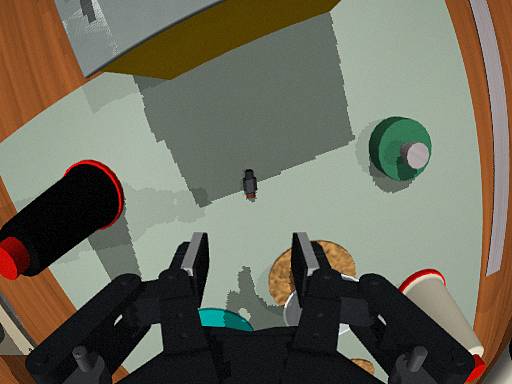

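```bash
python3 - <<'E'
from h import *
W=load('w2.png');T=load('top0.png')
a=onz(W,250,169,5.5,True);b=onz(W,251,200,5.5,True);c=onz(W,250.3,184,5.5,True);print(np.round([a,b,c],1),np.linalg.norm(a-b),np.degrees(np.arctan2(*(a-b)[1::-1])))
print(tri(ray(T,*(225+43/4.3-.4,125+324/4.286-.4)),ray(W,250.3,184,True)))
im=W['color'][145:225,210:290,::-1];cv2.imwrite('pics/w2c.png',cv2.resize(im,(560,560),interpolation=cv2.INTER_CUBIC))
c=(a+b)/2;go([c[0],c[1],14],tool(-21.2,90))
E
```

```text
[[557.6  67.8   5.5]
 [547.9  38.9   5.5]
 [552.8  54.1   5.5]] 30.47587421321478 71.32658331480563
(array([553.67273524,  54.89258151,   8.94878213]), np.float64(1.0880551965421261))
shift [  2.2 127.2  -8.1] turn [ 0.001  0.014 -0.002] dist 127 deg 1
```

View pics/w2c.png

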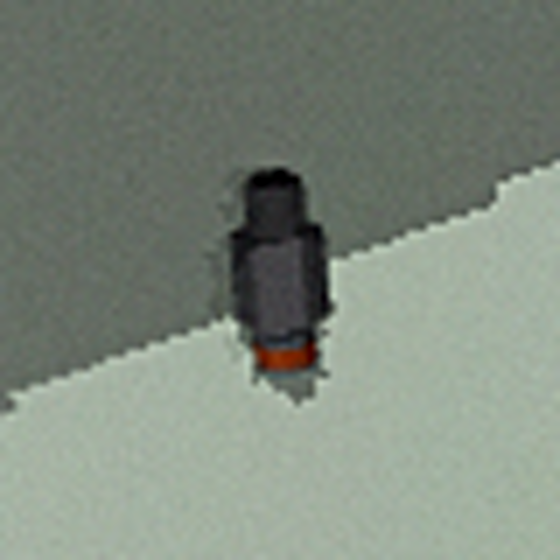

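```bash
python3 -m jog '[{"x":1.5,"y":50,"z":-4,"ax":0.003,"ay":0.012,"az":0,"grip":30},{"x":1.5,"y":95,"z":-4,"ax":0.003,"ay":0.012,"az":0,"grip":30},{"x":1.5,"y":118,"z":-4,"ax":0.003,"ay":0.012,"az":0,"grip":30},{"x":1.5,"y":126,"z":-4,"ax":0.003,"ay":0.012,"az":0,"grip":30},{"x":1.5,"y":126,"z":-4,"ax":0.003,"ay":0.012,"az":0,"grip":30}]'; python3 - <<'E'
from h import *
s=log(); go([553.2,54.3,14],tool(-20,90))
im=snap('wrist','w3.png')
E
```

```text
clock: 2.25
eef_pos: [553.3, 60.9, 15.9]
tool_rot: [-1.567, 0.002, -0.363]
force: [0.7, -0.9, 1.2]
width: 29.7
t2.25 [553.3  60.9  15.9] [-1.567  0.002 -0.363] q [-0.31  0.86  0.24  1.93 -0.47  0.41 -0.08] F [ 0.7 -0.9  1.2] w29.7
shift [ 2.3  1.9 -6.2] turn [-0.003 -0.014 -0.002] dist 7 deg 1
```

View pics/w3.png

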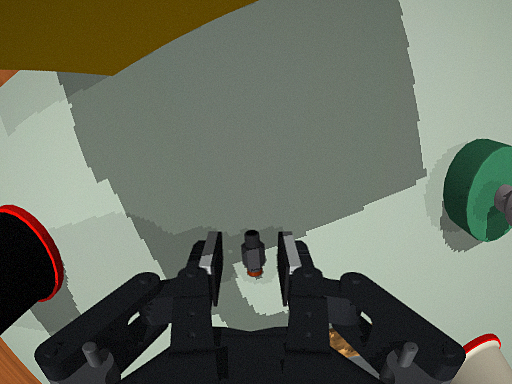

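```bash
python3 - <<'E'
from h import *
s=log()
W=load('w3.png')
a=onz(W,252,232,5.5,True);b=onz(W,256,277,5.5,True);print(np.round([a,b,(a+b)/2],1))
print(proj(W,[553.2,54.3,5.5],True),proj(W,s['eef_pos'],True),proj(W,s['eef_pos']-[0,0,10],True))
c=(a+b)/2;go([c[0],c[1],14],tool(-20,90))
E
```

```text
t2.30 [554.3  60.6  17. ] [-1.567 -0.    -0.364] q [-0.31  0.85  0.24  1.93 -0.47  0.41 -0.08] F [-0.   0.3  0.3] w30.2
[[556.5  67.5   5.5]
 [548.4  39.5   5.5]
 [552.5  53.5   5.5]]
[254.8578759  253.97320604] [252.84857929 254.77738922] [252.69281252 245.33435477]
shift [ 0.8  3.  -7.3] turn [-0.004 -0.015  0.   ] dist 8 deg 1
```

```bash
python3 -m jog '[{"x":1,"y":0,"z":-6.5,"ax":0,"ay":-0.01,"az":0,"grip":30},{"x":1,"y":2.5,"z":-6.5,"ax":0,"ay":-0.01,"az":0,"grip":30},{"x":1,"y":2.5,"z":-6.5,"ax":0,"ay":-0.01,"az":0,"grip":5},{"x":1,"y":2.5,"z":-6.5,"ax":0,"ay":-0.01,"az":0,"grip":5},{"x":1,"y":2.5,"z":-6.5,"ax":0,"ay":-0.01,"az":0,"grip":5}]'; python3 - <<'E'
from h import *
s=log()
im=snap('wrist','w4.png')
E
```

```text
clock: 2.8
eef_pos: [553.0, 52.8, 14.7]
tool_rot: [-1.567, -0.001, -0.356]
force: [-0.7, -1.2, 5.9]
width: 8.5
t2.80 [553.   52.8  14.7] [-1.567e+00 -1.000e-03 -3.560e-01] q [-0.29  0.86  0.23  1.94 -0.47  0.4  -0.06] F [-0.7 -1.2  5.9] w8.5
```

View pics/w4.png

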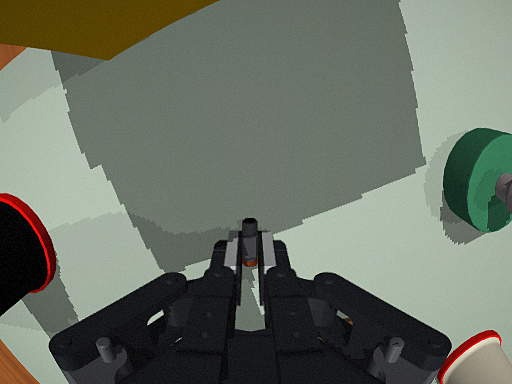

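```bash
python3 -m jog '[{"x":0,"y":0,"z":0,"ax":0,"ay":0,"az":0,"grip":5},{"x":0,"y":-10,"z":0,"ax":0,"ay":0,"az":0,"grip":5},{"x":0,"y":-40,"z":0,"ax":0,"ay":0,"az":0,"grip":5},{"x":0,"y":-80,"z":0,"ax":0,"ay":0,"az":0,"grip":5},{"x":0,"y":-80,"z":0,"ax":0,"ay":0,"az":0,"grip":5}]'; python3 - <<'E'
from h import *
s=log()
im=snap('wrist','w5.png')
c=im['color'][200:300,190:310,::-1];cv2.imwrite('pics/w5c.png',cv2.resize(c,(720,600),interpolation=cv2.INTER_CUBIC))
go([584.8,-82,110],tool(-15,90))
E
```

```text
clock: 3.35
eef_pos: [555.8, 52.7, 98.7]
tool_rot: [-1.564, -0.008, -0.356]
force: [-0.4, 0.3, -0.8]
width: 8.7
t3.35 [555.8  52.7  98.7] [-1.564 -0.008 -0.356] q [-0.35  0.72  0.33  1.91 -0.41  0.56 -0.11] F [-0.4  0.3 -0.8] w8.7
shift [  75.5  -13.5 -115.8] turn [-0.005 -0.094  0.006] dist 139 deg 5
```

View pics/w5c.png

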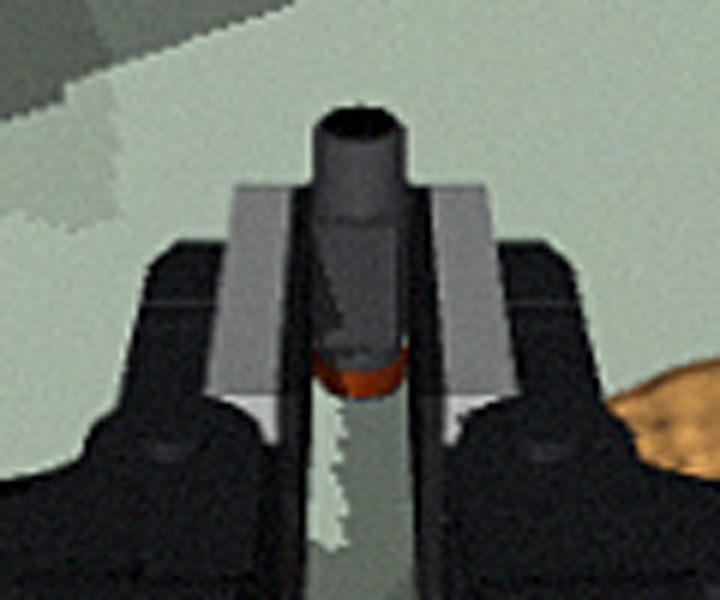

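```bash
python3 -m jog '[{"x":25,"y":-5,"z":-38,"ax":0,"ay":-0.03,"az":0,"grip":5},{"x":50,"y":-10,"z":-76,"ax":0,"ay":-0.06,"az":0,"grip":5},{"x":75,"y":-12,"z":-116,"ax":0,"ay":-0.09,"az":0,"grip":5},{"x":75,"y":-12,"z":-116,"ax":0,"ay":-0.09,"az":0,"grip":5},{"x":75,"y":-12,"z":-116,"ax":0,"ay":-0.09,"az":0,"grip":5}]'; python3 - <<'E'
from h import *
s=log()
im=snap('wrist','w6.png')
go([584.8,-82,56],tool(-15,90))
E
```

```text
clock: 3.9
eef_pos: [581.6, -83.9, 104.8]
tool_rot: [-1.568, 0.001, -0.27]
force: [-0.1, 1.5, 0.1]
width: 8.3
t3.90 [581.6 -83.9 104.8] [-1.568e+00  1.000e-03 -2.700e-01] q [-0.08  0.74  0.29  1.82 -0.34  0.63  0.14] F [-0.1  1.5  0.1] w8.3
shift [ 3.4 48.6  0.4] turn [-0.004 -0.005 -0.002] dist 49 deg 0
```

View pics/w6.png

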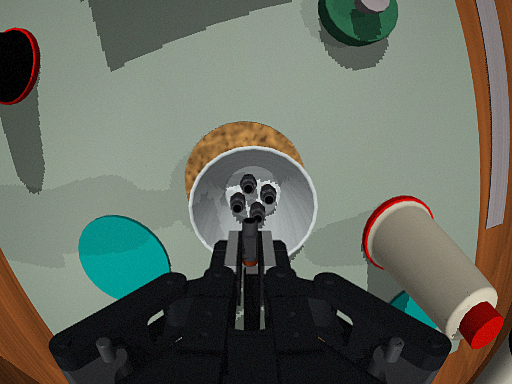

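```bash
python3 - <<'E'
from h import *
W=load('w6.png')
from scipy.optimize import least_squares
pts=[(190,204),(196,180),(217,156),(252,146),(288,158),(309,182),(316.5,206),(310,236),(199,236)]
for z in (40,45,49,54):
    P=np.array([onz(W,u,v,z,True) for u,v in pts])
    f=least_squares(lambda c:np.hypot(P[:,0]-c[0],P[:,1]-c[1])-c[2],[585,-82,45])
    print(z,np.round(f.x,1),'rms',round(np.sqrt(np.mean(f.fun**2)),2))
pc=[(187,182),(193,160),(212,135),(243,122.5),(275,130),(296,150)]
P=np.array([onz(W,u,v,5,True) for u,v in pc])
f=least_squares(lambda c:np.hypot(P[:,0]-c[0],P[:,1]-c[1])-c[2],[585,-82,50]);print('coaster',np.round(f.x,1),np.round(f.fun,1))
E
```

```text
40 [582.5 -87.   45.8] rms 0.87
45 [582.9 -85.   44.6] rms 0.84
49 [583.3 -83.4  43.7] rms 0.83
54 [583.8 -81.4  42.5] rms 0.8
coaster [580.4 -75.9  48.4] [ 0.8 -1.  -0.5  0.8  0.3 -0.5]
```

```bash
python3 -m jog '[{"x":2,"y":30,"z":-1,"ax":0,"ay":0,"az":0,"grip":5},{"x":2,"y":47,"z":-1,"ax":0,"ay":0,"az":0,"grip":5},{"x":2,"y":47,"z":-1,"ax":0,"ay":0,"az":0,"grip":5},{"x":2,"y":47,"z":-1,"ax":0,"ay":0,"az":0,"grip":25},{"x":2,"y":47,"z":-1,"ax":0,"ay":0,"az":0,"grip":25}]'; python3 - <<'E'
from h import *
s=log()
im=snap('wrist','w7.png')
c=im['color'][150:300,150:350,::-1];cv2.imwrite('pics/w7c.png',cv2.resize(c,(800,600),interpolation=cv2.INTER_CUBIC))
T=load('top0.png');print(onz(T,276.7,190.9,5))
E
```

```text
clock: 4.45
eef_pos: [584.6, -82.8, 59.3]
tool_rot: [-1.567, -0.001, -0.265]
force: [0.4, -0.3, 0.8]
width: 24.7
t4.45 [584.6 -82.8  59.3] [-1.567e+00 -1.000e-03 -2.650e-01] q [-0.06  0.81  0.25  1.83 -0.36  0.55  0.16] F [ 0.4 -0.3  0.8] w24.7
[582.04578682 -75.14891079   5.        ]
```

View pics/w7c.png

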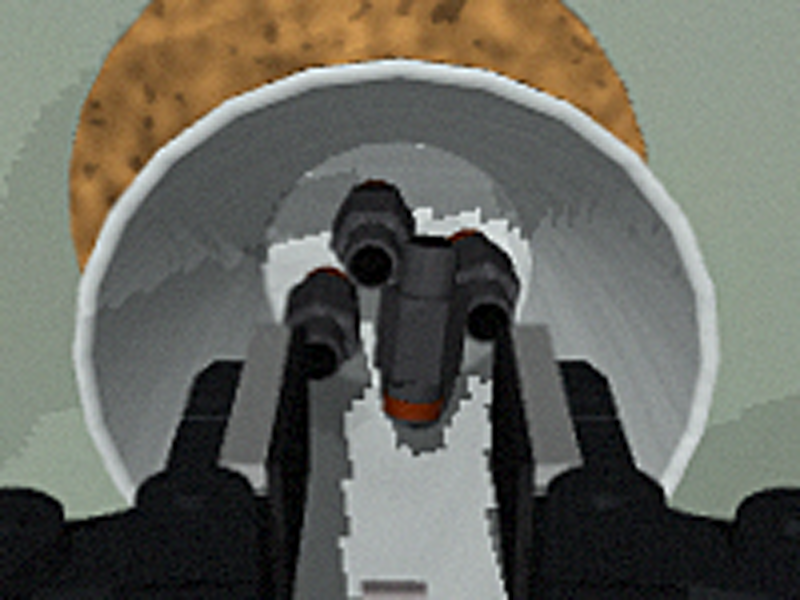

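```bash
python3 -m jog '[{"x":0,"y":-15,"z":0,"ax":0,"ay":0,"az":0,"grip":25},{"x":0,"y":-40,"z":0,"ax":0,"ay":0,"az":0,"grip":25},{"x":0,"y":-70,"z":0,"ax":0,"ay":0,"az":0,"grip":40}]'; cat > kin.py <<'E'
import numpy as np, itertools
from scipy.spatial.transform import Rotation as R
from scipy.optimize import least_squares
def fk(q,sg,p):
    z0,L1,L2,L3,aL,bL,o1,o7=p[:8]
    Ry=lambda a:R.from_euler('y',a);Rz=lambda a:R.from_euler('z',a)
    A=Rz(sg[0]*q[0]+o1);P=np.array([0,0,z0])
    A=A*Ry(q[1]);A=A*Rz(sg[1]*q[2]);P=P+A.apply([aL,0,L1])
    A=A*Ry(q[3]);P=P+A.apply([bL,0,0]);A=A*Rz(sg[2]*q[4]);P=P+A.apply([0,0,L2])
    A=A*Ry(q[5]);A=A*Rz(sg[3]*q[6]+o7);P=P+A.apply([0,0,L3])
    # tool: y = approach
    M=A*R.from_matrix(np.array([[1,0,0],[0,0,1],[0,-1,0]]).T)
    return P,M
E
python3 - <<'E'
from h import *
from kin import *
log()
D=np.loadtxt('log.txt')
best=None
for sg in itertools.product([1,-1],repeat=4):
    def res(p):
        r=[]
        for d in D:
            P,M=fk(d[:7],sg,p);Rt=R.from_euler('xyz',d[10:13])
            r+=list((P-d[7:10])/1.0)+list((M.inv()*Rt).as_rotvec()*300)
        r+=list((np.array(p[4:6]))*0.02)
        return r
    for o7 in (0,np.pi/2,np.pi,-np.pi/2):
        f=least_squares(res,[330,400,400,250,0,0,0,o7])
        if best is None or f.cost<best[0]: best=(f.cost,sg,f.x);print(f.cost,sg,np.round(f.x,3))
np.savez('kin.npz',sg=best[1],p=best[2])
f=res(best[2]) if 0 else None
for d in D:
    P,M=fk(d[:7],best[1],best[2]);print(np.round(P-d[7:10],1),np.round((M.inv()*R.from_euler('xyz',d[10:13])).as_rotvec(),3))
E
```

```text
clock: 4.8
eef_pos: [583.6, -83.8, 130.1]
tool_rot: [-1.568, 0.0, -0.266]
force: [1.1, -0.5, 0.1]
width: 38.4
t4.80 [583.6 -83.8 130.1] [-1.568  0.    -0.266] q [-0.1   0.71  0.31  1.8  -0.32  0.69  0.13] F [ 1.1 -0.5  0.1] w38.4
1679375.2025546688 (1, 1, 1, 1) [ 1.6732540e+04 -1.6271740e+03 -1.2066120e+03  1.6670975e+04
  9.6162700e+02 -1.6735200e+03  1.7300000e-01 -1.8990000e+00]
1336444.9786947903 (1, 1, 1, 1) [ 1.6735141e+04 -1.6271720e+03 -1.2064790e+03  1.6673363e+04
  9.6169100e+02 -1.6733940e+03  1.7300000e-01  3.3370000e+00]
1336444.9786789143 (1, 1, 1, 1) [ 1.6735146e+04 -1.6271730e+03 -1.2064800e+03  1.6673368e+04
  9.6169100e+02 -1.6733940e+03  1.7300000e-01  3.3370000e+00]
845086.2690170347 (1, 1, -1, 1) [ 5.977000e+02 -8.962810e+02 -7.526040e+02  1.752780e+03 -4.103920e+02
 -1.784281e+03 -8.670000e-01  1.772000e+00]
845086.2690108293 (1, 1, -1, 1) [ 5.977000e+02 -8.962810e+02 -7.526030e+02  1.752780e+03 -4.103930e+02
 -1.784281e+03 -8.670000e-01 -4.512000e+00]
652371.4488045232 (1, -1, -1, 1) [-1.880690e+03  3.940450e+02 -7.138760e+02  1.196740e+02 -9.638240e+02
 -1.189
[... 1135 characters left out ...]
5e+02  1.32630e+01
  1.00100e+00 -4.60000e-02  3.22200e+00]
15.58857738310572 (-1, -1, -1, -1) [ 3.94805e+02  5.54609e+02  3.74014e+02  3.89059e+02  1.32630e+01
  1.00100e+00 -4.60000e-02  3.09500e+00]
15.58857738291366 (-1, -1, -1, -1) [ 3.94805e+02  5.54609e+02  3.74014e+02  3.89059e+02  1.32630e+01
  1.00100e+00 -4.60000e-02  3.09500e+00]
[ 2.  -1.   0.2] [-0. -0.  0.]
[ 2.  -1.   0.2] [-0. -0.  0.]
[-0.6  2.6  1.5] [ 0. -0.  0.]
[0.  1.9 0.5] [ 0. -0. -0.]
[-0.1 -0.1 -0.5] [-0.  0. -0.]
[-0.6  1.  -0. ] [-0. -0.  0.]
[-0.5  1.  -0. ] [0. 0. 0.]
[-0.4  1.1  0.1] [0. 0. 0.]
[ 0.5  0.5 -0.3] [0. 0. 0.]
[-0.6 -0.6 -0.6] [-0.  0.  0.]
[-0.8 -0.5 -0.4] [0. 0. 0.]
[-0.5 -0.8 -0.7] [-0. -0.  0.]
```

```bash
python3 - <<'E'
from h import *
Rt=tool(-14.9,60); f=Rt.as_matrix()[:,1]; G=np.array([558.,-179.5,41])
print(f); go(G+8*f-75*f,Rt)
E
```

```text
[ 0.1285664   0.48318804 -0.8660254 ]
shift [   0.7   30.7 -132.7] turn [ 0.521 -0.006  0.001] dist 136 deg 30
```

```bash
python3 -m jog '[{"x":0,"y":0,"z":-45,"ax":0.13,"ay":0,"az":0,"grip":45},{"x":0,"y":0,"z":-90,"ax":0.26,"ay":0,"az":0,"grip":45},{"x":0.7,"y":15,"z":-132,"ax":0.39,"ay":-0.003,"az":0,"grip":45},{"x":0.7,"y":30,"z":-132,"ax":0.522,"ay":-0.006,"az":0,"grip":45},{"x":0.7,"y":30,"z":-132,"ax":0.522,"ay":-0.006,"az":0,"grip":45}]'; python3 - <<'E'
from h import *
s=log()
im=snap('wrist','w8.png');snap('side','s8.png')
Rt=tool(-14.9,60); f=Rt.as_matrix()[:,1]; G=np.array([558.,-179.5,41])
print(f); go(G+8*f,Rt)
E
```

```text
clock: 5.3
eef_pos: [544.8, -224.3, 95.4]
tool_rot: [-1.05, -0.0, -0.278]
force: [-1.5, -0.6, -0.6]
width: 45.1
t5.30 [ 544.8 -224.3   95.4] [-1.05  -0.    -0.278] q [ 0.66  0.85 -0.08  1.71 -0.58  0.86  0.77] F [-1.5 -0.6 -0.6] w45.1
[ 0.1285664   0.48318804 -0.8660254 ]
shift [-0.1 76.3  5.5] turn [ 0.    -0.008  0.005] dist 76 deg 1
```

View pics/w8.png

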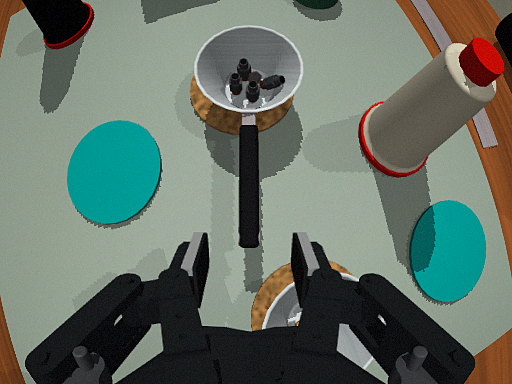

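View pics/s8.png

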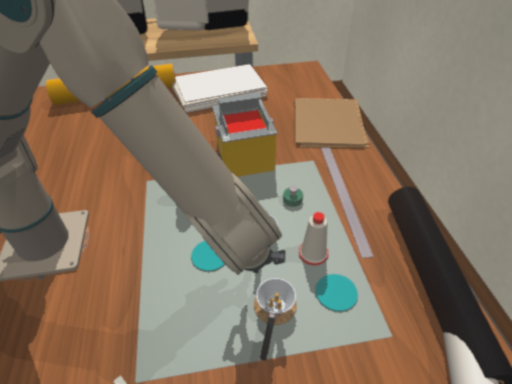

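```bash
cat >> kin.py <<'E'
sg=(-1,-1,-1,-1)
def fit():
    D=np.loadtxt('log.txt')
    def res(p):
        r=[]
        for d in D:
            P,M=fk(d[:7],sg,p);Rt=R.from_euler('xyz',d[10:13])
            r+=list((P-d[7:10])/1.0)+list((M.inv()*Rt).as_rotvec()*300)
        return r+list((np.array(p[4:6]))*0.02)
    f=least_squares(res,[330,500,374,325,13,1,-.05,3.1]);return f.x
LO=np.array([-3.06,-.37,-1.25,.18,-1.1,.23,-2.94]);HI=np.array([3.06,2.12,1.32,2.47,4.24,1.98,2.94])
def ik(p,P,Rt,q0s):
    best=None
    for q0 in q0s:
        def res(q):
            X,M=fk(q,sg,p);return np.r_[(X-P)/10,(M.inv()*Rt).as_rotvec()*10,(q-q0)*0.003]
        f=least_squares(res,np.clip(q0,LO+.03,HI-.03),bounds=(LO+.02,HI-.02))
        c=np.sum(f.fun[:6]**2)
        if best is None or c<best[0]-1e-4: best=(c,f.x)
    return best
E
python3 - <<'E'
from h import *
from kin import *
p=fit();print(np.round(p,3));np.save('p.npy',p)
W=load('w8.png');T=load('top0.png')
print(onz(W,248,243,41,True), onz(W,249,122,48,True), onz(W,248,243,36,True))
rng=np.random.default_rng(0)
q0=read_state()['qpos']
hinge=np.array([597,208,150.]);bx=np.array([-.063,.998,0]);bx/=np.linalg.norm(bx);ez=np.array([0,0,1.])
for phi in (60,50,40,70):
  for th,lf,lz in ((0,-60,60),(60,78,6),(75,78,-20),(85,78,-35),(90,78,-40)):
    t=np.radians(th);cx=np.array([np.cos(t),-np.sin(t)]);cz=np.array([np.sin(t),np.cos(t)])
    g=np.array([lf,lz])-145*cx-8*cz
    G=hinge+bx*g[0]+ez*g[1]
    Rt=tool(3.6,phi+th);P=G+8*Rt.as_matrix()[:,1]
    b=ik(p,P,Rt,[q0]+[LO+(HI-LO)*rng.random(7) for _ in range(12)])
    print(phi,th,np.round(P),'cost %.3f'%b[0],np.round(b[1],2))
E
```

```text
[ 3.45986e+02  5.47813e+02  3.69699e+02  3.35250e+02  2.00750e+01
 -4.82000e-01 -4.40000e-02  3.09800e+00]
[ 544.75639978 -217.60764218   41.        ] [ 569.21210966 -133.95547296   48.        ] [ 544.76485683 -217.48455522   36.        ]
60 0 [610.   7. 195.] cost 0.000 [ 0.3   0.72 -0.14  1.63 -0.48  1.01  0.55]
60 60 [597. 203. 271.] cost 0.000 [-0.84  0.75  0.43  1.38  0.2   1.27 -0.5 ]
60 75 [595. 235. 262.] cost 0.000 [-1.    0.93  0.59  1.24  0.24  1.43 -0.55]
60 85 [594. 259. 254.] cost 0.000 [-1.07  1.07  0.67  1.12  0.26  1.56 -0.56]
60 90 [593. 271. 251.] cost 0.000 [-1.09  1.13  0.7   1.06  0.27  1.63 -0.56]
50 0 [610.   9. 196.] cost 0.000 [ 0.41  0.79 -0.22  1.6  -0.56  1.09  0.64]
50 60 [597. 204. 270.] cost 0.000 [-0.72  0.67  0.33  1.44  0.14  1.18 -0.45]
50 75 [595. 236. 261.] cost 0.000 [-0.92  0.83  0.49  1.3   0.2   1.34 -0.54]
50 85 [594. 260. 253.] cost 0.000 [-1.02  0.96  0.58  1.19  0.22  1.47 -0.57]
50 90 [593. 272. 250.] cost 0.000 [-1.05  1.03  0.62  1.12  0.23  1.54 -0.57]
40 0 [610.  10. 197.] cost 0.000 [ 0.5   0.88 -0.29  1.56 -0.63  1.18  0.71]
40 60 [597. 205. 270.] cost 0.000 [-0.6   0.62  0.22  1.49  0.04  1.1  -0.36]
40 75 [595. 237. 261.] cost 0.000 [-0.83  0.75  0.39  1.37  0.15  1.25 -0.51]
40 85 [594. 261. 252.] cost 0.000 [-0.95  0.86  0.49  1.26  0.18  1.37 -0.56]
40 90 [593. 273. 249.] cost 0.000 [-0.99  0.93  0.54  1.2   0.19  1.44 -0.57]
70 0 [610.   6. 194.] cost 0.000 [ 0.16  0.67 -0.05  1.65 -0.39  0.93  0.43]
70 60 [597. 201. 271.] cost 0.000 [-0.94  0.84  0.54  1.33  0.25  1.35 -0.53]
70 75 [595. 234. 263.] cost 0.000 [-1.07  1.03  0.68  1.18  0.28  1.52 -0.55]
70 85 [594. 258. 255.] cost 0.000 [-1.11  1.17  0.74  1.06  0.3   1.65 -0.55]
70 90 [593. 270. 252.] cost 0.000 [-1.12  1.24  0.77  0.99  0.32  1.72 -0.54]
```

```bash
python3 -m jog '[{"x":-1,"y":0,"z":7,"ax":0,"ay":-0.006,"az":0.002,"grip":45},{"x":-1,"y":30,"z":7,"ax":0,"ay":-0.006,"az":0.002,"grip":45},{"x":-1,"y":60,"z":7,"ax":0,"ay":-0.006,"az":0.002,"grip":40},{"x":-1,"y":75,"z":7,"ax":0,"ay":-0.006,"az":0.002,"grip":40},{"x":-1,"y":75,"z":7,"ax":0,"ay":-0.006,"az":0.002,"grip":40}]'; python3 - <<'E'
from h import *
s=log()
im=snap('wrist','w9.png')
Rt=tool(-14.9,60); f=Rt.as_matrix()[:,1]; G=np.array([557.,-179.3,41])
print(f); go(G+8*f,Rt)
E
```

```text
clock: 5.9
eef_pos: [560.8, -164.0, 36.8]
tool_rot: [-1.044, -0.002, -0.247]
force: [-0.6, 0.2, 1.0]
width: 39.8
t5.90 [ 560.8 -164.    36.8] [-1.044 -0.002 -0.247] q [ 0.6   0.93 -0.14  1.76 -0.64  0.71  0.81] F [-0.6  0.2  1. ] w39.8
[ 0.1285664   0.48318804 -0.8660254 ]
shift [ -0.7  -1.9 -10. ] turn [-0.002  0.011 -0.002] dist 10 deg 1
```

View pics/w9.png

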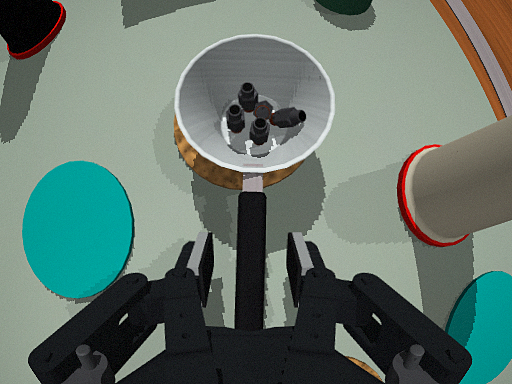

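```bash
python3 -m jog '[{"x":0,"y":-1,"z":-5,"ax":0,"ay":0.005,"az":0,"grip":40},{"x":0,"y":-1,"z":-5,"ax":0,"ay":0.005,"az":0,"grip":5},{"x":0,"y":-1,"z":-5,"ax":0,"ay":0.005,"az":0,"grip":5},{"x":0,"y":-1,"z":-5,"ax":0,"ay":0.005,"az":0,"grip":5},{"x":0,"y":-1,"z":-5,"ax":0,"ay":0.005,"az":0,"grip":5}]'; python3 - <<'E'
from h import *
s=log()
im=snap('wrist','w10.png')
E
```

```text
clock: 6.45
eef_pos: [559.4, -175.1, 35.5]
tool_rot: [-1.047, -0.002, -0.26]
force: [-1.7, -4.4, 4.3]
width: 13.0
t6.45 [ 559.4 -175.1   35.5] [-1.047 -0.002 -0.26 ] q [ 0.61  0.93 -0.13  1.75 -0.64  0.72  0.81] F [-1.7 -4.4  4.3] w13.0
```

View pics/w10.png

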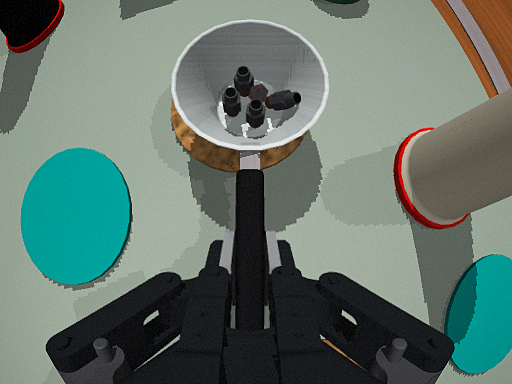

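```bash
python3 -m jog '[{"x":0,"y":-9,"z":5,"ax":0,"ay":0,"az":0,"grip":5},{"x":0,"y":-26,"z":15,"ax":0,"ay":0,"az":0,"grip":5},{"x":0,"y":-52,"z":30,"ax":0,"ay":0,"az":0,"grip":5},{"x":0,"y":-78,"z":45,"ax":0,"ay":0,"az":0,"grip":5},{"x":0,"y":-104,"z":60,"ax":0,"ay":0,"az":0,"grip":5}]'; python3 - <<'E'
from h import *
s=log()
im=snap('wrist','w11.png');snap('side','s11.png')
E
```

```text
clock: 7.0
eef_pos: [558.2, -172.7, 155.9]
tool_rot: [-1.045, 0.001, -0.257]
force: [0.9, -1.1, -2.6]
width: 12.7
t7.00 [ 558.2 -172.7  155.9] [-1.045e+00  1.000e-03 -2.570e-01] q [ 0.58  0.74 -0.08  1.73 -0.58  0.91  0.68] F [ 0.9 -1.1 -2.6] w12.7
```

View pics/w11.png

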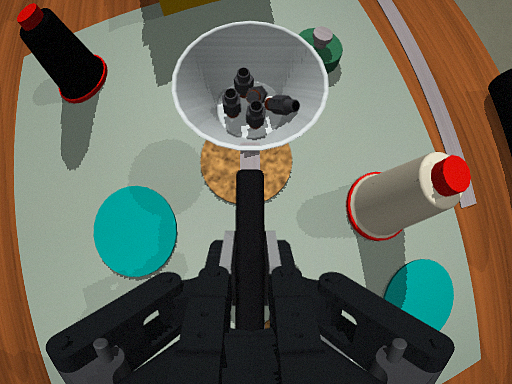

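View pics/s11.png

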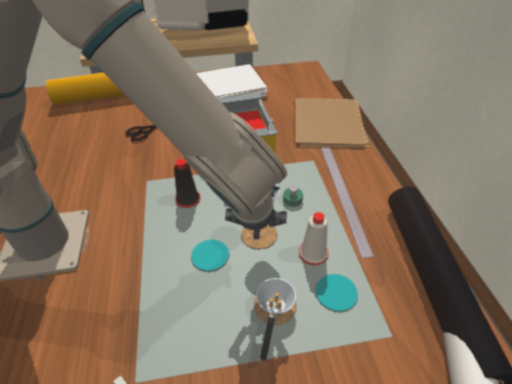

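```bash
cat >> h.py <<'E'
hinge=np.array([597,208,150.]);bx=np.array([-.063,.998,0]);ez=np.array([0,0,1.])
PHI0=60.0
def pour(th,lf,lz,yaw=93.6,lat=0.):
    t=np.radians(th);cx=np.array([np.cos(t),-np.sin(t)]);cz=np.array([np.sin(t),np.cos(t)])
    b=np.array([np.cos(np.radians(yaw)),np.sin(np.radians(yaw)),0])
    g=-144.4*cx-6.6*cz
    G=hinge+bx*lf+ez*lz+b*g[0]+ez*g[1]+lat*np.array([bx[1],-bx[0],0])
    Rt=tool(yaw-90,PHI0+th);return G+8*Rt.as_matrix()[:,1],Rt
E
python3 - <<'E'
from h import *
W=load('w11.png');print('coaster',onz(W,246,164,5,True))
P,Rt=pour(0,-40,65);print(P);go(P,Rt)
E
```

```text
coaster [577.09938812 -81.65311587   5.        ]
[608.33578894  27.95704733 201.47179677]
shift [ -5.1  66.6 200.6] turn [ 0.001 -0.274  0.166] dist 211 deg 18
```

```bash
python3 -m jog '[{"x":0,"y":0,"z":8,"ax":0,"ay":-0.02,"az":0.012,"grip":5},{"x":-1,"y":5,"z":25,"ax":0,"ay":-0.05,"az":0.03,"grip":5},{"x":-2,"y":15,"z":50,"ax":0,"ay":-0.09,"az":0.055,"grip":5},{"x":-3,"y":25,"z":80,"ax":0,"ay":-0.13,"az":0.08,"grip":5},{"x":-4,"y":35,"z":110,"ax":0,"ay":-0.18,"az":0.11,"grip":5}]'; python3 - <<'E'
from h import *
log();P,Rt=pour(0,-40,65);print(P);go(P,Rt)
E
```

```text
clock: 7.6
eef_pos: [583.1, -60.4, 178.8]
tool_rot: [-1.043, 0.008, -0.043]
force: [-0.0, 0.5, -3.0]
width: 12.7
t7.60 [583.1 -60.4 178.8] [-1.043  0.008 -0.043] q [ 0.41  0.72 -0.12  1.69 -0.53  0.96  0.62] F [-0.   0.5 -3. ] w12.7
[608.33578894  27.95704733 201.47179677]
shift [21.3 25.3 88.7] turn [-0.004 -0.095  0.046] dist 95 deg 6
```

```bash
python3 -m jog '[{"x":5,"y":6,"z":22,"ax":0,"ay":-0.02,"az":0.01,"grip":5},{"x":10,"y":13,"z":45,"ax":0,"ay":-0.05,"az":0.02,"grip":5},{"x":16,"y":20,"z":68,"ax":0,"ay":-0.075,"az":0.035,"grip":5},{"x":21,"y":25,"z":85,"ax":0,"ay":-0.095,"az":0.046,"grip":5},{"x":21,"y":25,"z":89,"ax":0,"ay":-0.095,"az":0.046,"grip":5}]'; python3 - <<'E'
from h import *
log();snap('wrist','w12.png');snap('side','s12.png')
P,Rt=pour(40,30,45);print(P);go(P,Rt)
E
```

```text
clock: 8.1
eef_pos: [609.2, 29.6, 202.7]
tool_rot: [-1.042, -0.003, 0.064]
force: [0.6, 0.4, -2.9]
width: 12.7
t8.10 [609.2  29.6 202.7] [-1.042 -0.003  0.064] q [ 0.27  0.71 -0.15  1.64 -0.51  0.98  0.54] F [ 0.6  0.4 -2.9] w12.7
[602.40929751 121.92098843 274.88417549]
shift [ -0.4 -14.4 119.9] turn [-0.7   -0.003  0.003] dist 121 deg 40
```

View pics/w12.png

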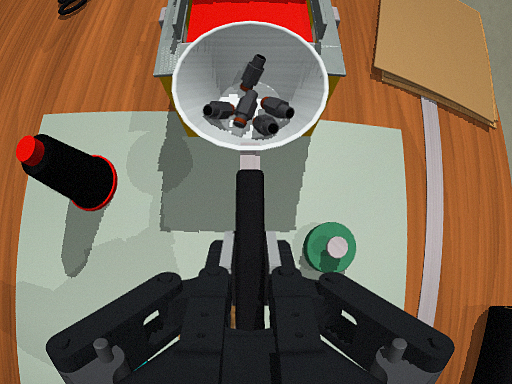

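View pics/s12.png

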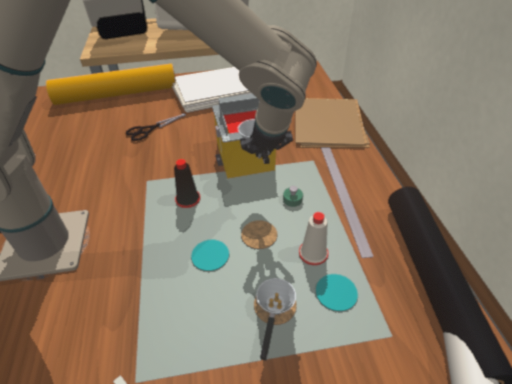

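```bash
python3 -m jog '[{"x":0,"y":-10,"z":18,"ax":-0.12,"ay":0,"az":0,"grip":5},{"x":0,"y":-18,"z":42,"ax":-0.26,"ay":0,"az":0,"grip":5},{"x":0,"y":-22,"z":68,"ax":-0.4,"ay":0,"az":0,"grip":5},{"x":0,"y":-20,"z":95,"ax":-0.54,"ay":0,"az":0,"grip":5},{"x":0,"y":-14,"z":120,"ax":-0.68,"ay":0,"az":0,"grip":5}]'; python3 - <<'E'
from h import *
log();snap('wrist','w13.png')
P,Rt=pour(58,74,14);print(P);go(P,Rt)
E
```

```text
clock: 8.7
eef_pos: [603.8, 119.9, 277.3]
tool_rot: [-1.731, -0.007, 0.053]
force: [0.0, -0.1, -4.4]
width: 12.6
t8.70 [603.8 119.9 277.3] [-1.731 -0.007  0.053] q [-0.47  0.57  0.23  1.56  0.04  1.05 -0.24] F [ 0.  -0.1 -4.4] w12.6
[597.73002483 196.14821951 275.8970972 ]
shift [ 0.5 -8.8 57.2] turn [-0.333  0.012  0.011] dist 58 deg 19
```

View pics/w13.png

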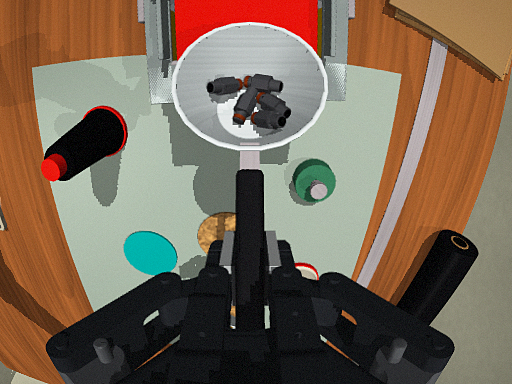

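```bash
python3 -m jog '[{"x":0,"y":-4,"z":18,"ax":-0.1,"ay":0.003,"az":0.003,"grip":5},{"x":0,"y":-7,"z":36,"ax":-0.2,"ay":0.006,"az":0.006,"grip":5},{"x":0.5,"y":-9,"z":54,"ax":-0.32,"ay":0.012,"az":0.01,"grip":5},{"x":0.5,"y":-9,"z":57,"ax":-0.333,"ay":0.012,"az":0.011,"grip":5}]'; python3 - <<'E'
from h import *
log();snap('wrist','w14.png');snap('side','s14.png')
s=read_state();P,Rt=pour(58,74,14);go(P,Rt,s)
for a in [(62,78,5),(70,78,-8),(78,78,-22),(84,78,-36),(88,78,-42)]:
    print(a);P,Rt=pour(*a);go(P,Rt,s)
E
```

```text
clock: 9.15
eef_pos: [598.4, 185.8, 270.9]
tool_rot: [-2.056, 0.01, 0.051]
force: [0.0, 1.3, -2.8]
width: 12.9
t9.15 [598.4 185.8 270.9] [-2.056  0.01   0.051] q [-0.75  0.71  0.34  1.42  0.23  1.25 -0.51] F [ 0.   1.3 -2.8] w12.9
shift [ -1.  -10.3  12.7] turn [-0.002 -0.012 -0.015] dist 16 deg 1
(62, 78, 5)
shift [ -1.2 -13.   24.8] turn [-0.072 -0.012 -0.016] dist 28 deg 4
(70, 78, -8)
shift [ -1.5 -18.   41.5] turn [-0.212 -0.011 -0.017] dist 45 deg 12
(78, 78, -22)
shift [ -1.8 -20.6  60.9] turn [-0.351 -0.009 -0.017] dist 64 deg 20
(84, 78, -36)
shift [ -2.  -18.2  78.3] turn [-0.456 -0.008 -0.018] dist 80 deg 26
(88, 78, -42)
shift [ -2.1 -18.9  89. ] turn [-0.526 -0.008 -0.018] dist 91 deg 30
```

View pics/w14.png

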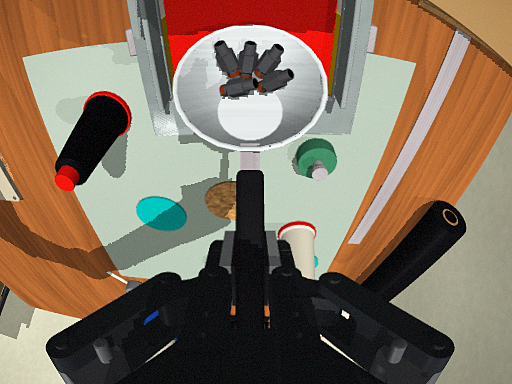

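View pics/s14.png

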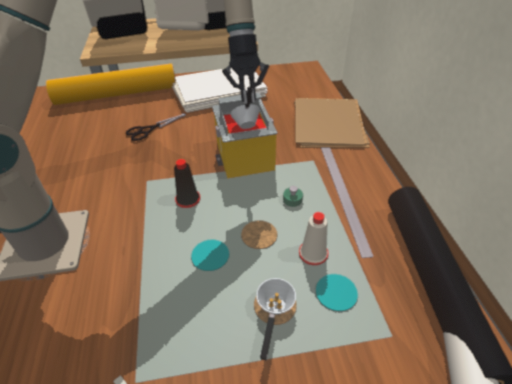

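```bash
python3 -m jog '[{"x":0,"y":0,"z":0,"ax":0,"ay":0,"az":0,"grip":5},{"x":0,"y":0,"z":0,"ax":0,"ay":0,"az":0,"grip":5}]'; python3 - <<'E'
from h import *
s=log()
for a in [(58,74,14),(62,78,5),(70,78,-8),(78,78,-22),(84,78,-36),(88,78,-42)]:
    print(a);P,Rt=pour(*a);go(P,Rt,s)
E
```

```text
clock: 9.45
eef_pos: [601.0, 175.7, 275.9]
tool_rot: [-2.058, 0.003, 0.038]
force: [0.8, -0.2, -3.4]
width: 13.2
t9.45 [601.  175.7 275.9] [-2.058  0.003  0.038] q [-0.74  0.71  0.34  1.43  0.23  1.25 -0.51] F [ 0.8 -0.2 -3.4] w13.2
(58, 74, 14)
shift [-2.5 -9.7 18.2] turn [-0.001 -0.02  -0.014] dist 21 deg 1
(62, 78, 5)
shift [ -2.8 -12.4  30.3] turn [-0.071 -0.02  -0.015] dist 33 deg 4
(70, 78, -8)
shift [ -3.2 -17.5  47. ] turn [-0.211 -0.019 -0.016] dist 50 deg 12
(78, 78, -22)
shift [ -3.6 -20.1  66.4] turn [-0.35  -0.018 -0.018] dist 69 deg 20
(84, 78, -36)
shift [ -4.  -17.7  83.8] turn [-0.455 -0.017 -0.019] dist 86 deg 26
(88, 78, -42)
shift [ -4.2 -18.3  94.4] turn [-0.525 -0.016 -0.019] dist 96 deg 30
```

```bash
python3 -m jog '[{"x":-1,"y":-5,"z":11,"ax":-0.02,"ay":-0.008,"az":-0.006,"grip":5},{"x":-2,"y":-10,"z":22,"ax":-0.04,"ay":-0.015,"az":-0.01,"grip":5},{"x":-3,"y":-12,"z":30,"ax":-0.06,"ay":-0.02,"az":-0.015,"grip":5},{"x":-3,"y":-12,"z":30,"ax":-0.06,"ay":-0.02,"az":-0.015,"grip":5},{"x":-3,"y":-12,"z":30,"ax":-0.06,"ay":-0.02,"az":-0.015,"grip":5}]'; python3 - <<'E'
from h import *
s=log();snap('side','s15.png');im=snap('wrist','w15.png')
c=cv2.imread('pics/s15.png')[60:180,180:300];cv2.imwrite('pics/s15c.png',cv2.resize(c,(600,600),interpolation=cv2.INTER_CUBIC))
for a in [(62,78,5),(70,78,-8),(78,78,-22),(84,78,-36),(88,78,-42)]:
    print(a);P,Rt=pour(*a);go(P,Rt,s)
E
```

```text
clock: 9.95
eef_pos: [595.9, 212.1, 271.5]
tool_rot: [-2.118, 0.0, 0.07]
force: [-0.0, -0.3, -3.8]
width: 13.1
t9.95 [595.9 212.1 271.5] [-2.118  0.     0.07 ] q [-0.81  0.75  0.35  1.38  0.26  1.3  -0.55] F [-0.  -0.3 -3.8] w13.1
(62, 78, 5)
shift [ 0.8  1.1 -4. ] turn [-0.011  0.006  0.003] dist 4 deg 1
(70, 78, -8)
shift [ 0.9 -5.  12.3] turn [-0.15   0.006  0.004] dist 13 deg 9
(78, 78, -22)
shift [ 1.  -8.7 31.5] turn [-0.29   0.005  0.004] dist 33 deg 17
(84, 78, -36)
shift [ 1.1 -7.4 49. ] turn [-0.395  0.005  0.004] dist 50 deg 23
(88, 78, -42)
shift [ 1.2 -8.7 59.6] turn [-0.465  0.005  0.005] dist 60 deg 27
```

View pics/s15c.png

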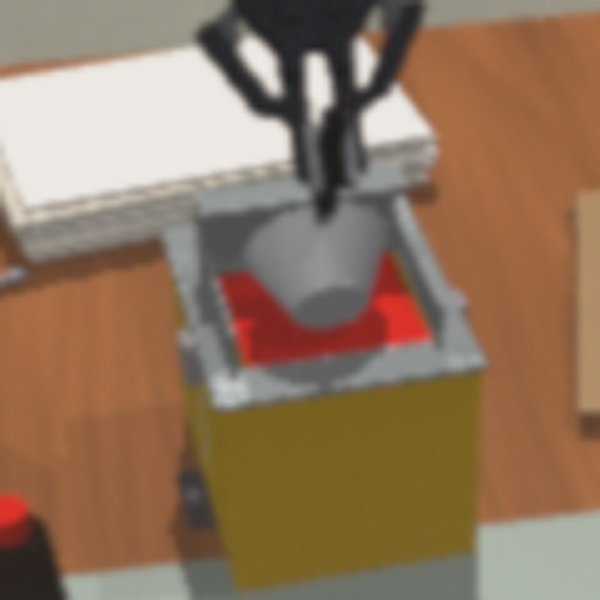

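View pics/w15.png

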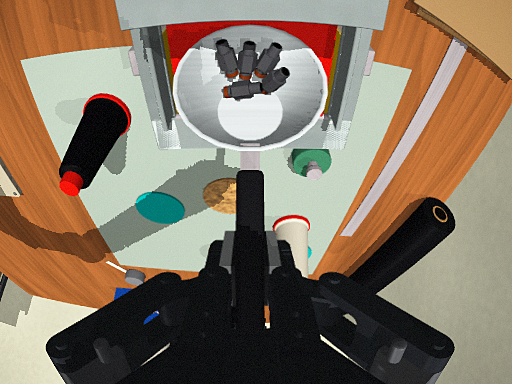

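```bash
python3 -m jog '[{"x":1,"y":-3,"z":6,"ax":-0.1,"ay":0.005,"az":0.003,"grip":5},{"x":1,"y":-6,"z":15,"ax":-0.17,"ay":0.005,"az":0.003,"grip":5},{"x":1,"y":-8,"z":28,"ax":-0.26,"ay":0.005,"az":0.004,"grip":5},{"x":1,"y":-8,"z":40,"ax":-0.34,"ay":0.005,"az":0.004,"grip":5},{"x":1,"y":-7,"z":49,"ax":-0.4,"ay":0.005,"az":0.004,"grip":5}]'; python3 - <<'E'
from h import *
s=log();snap('side','s16.png');im=snap('wrist','w16.png')
c=cv2.imread('pics/s16.png')[60:180,180:300];cv2.imwrite('pics/s16c.png',cv2.resize(c,(600,600),interpolation=cv2.INTER_CUBIC))
for a in [(84,78,-36),(88,78,-42)]:
    print(a);P,Rt=pour(*a);go(P,Rt,s)
E
```

```text
clock: 10.55
eef_pos: [594.7, 256.8, 253.4]
tool_rot: [-2.522, -0.003, 0.062]
force: [-0.6, 1.4, 1.8]
width: 13.0
t10.55 [594.7 256.8 253.4] [-2.522 -0.003  0.062] q [-0.97  1.01  0.44  1.17  0.4   1.58 -0.67] F [-0.6  1.4  1.8] w13.0
(84, 78, -36)
shift [-0.8 -0.2  1.6] turn [ 0.009 -0.003  0.001] dist 2 deg 1
(88, 78, -42)
shift [-0.8 -5.5 10.8] turn [-0.061 -0.003  0.001] dist 12 deg 3
```

View pics/s16c.png

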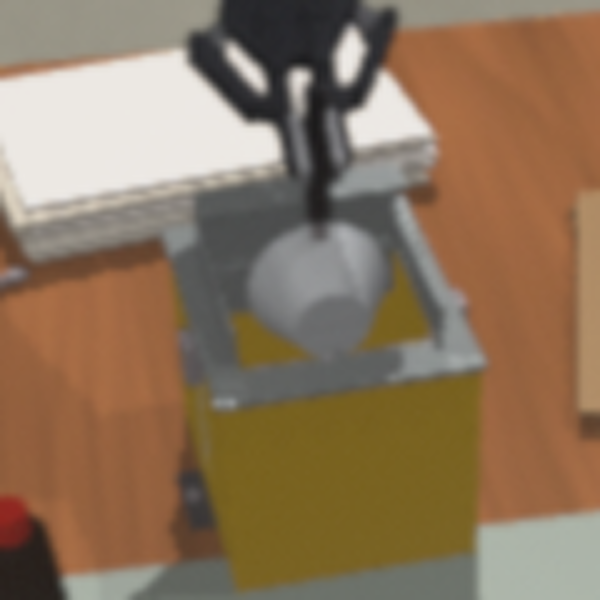

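View pics/w16.png

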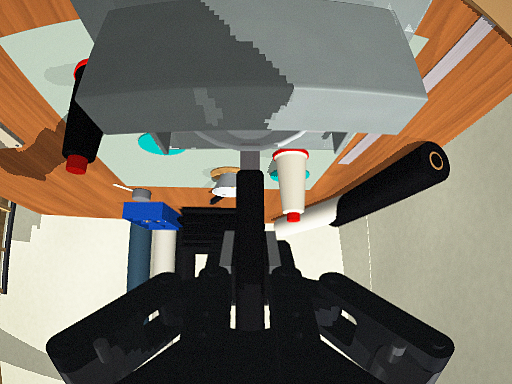

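```bash
python3 - <<'E'
from h import *
s=log()
for a in [(94,78,-42)]:
    print(a);P,Rt=pour(*a);print(P);go(P,Rt,s)
E
```

```text
t10.65 [593.  259.4 249. ] [-2.517  0.003  0.065] q [-0.97  1.01  0.44  1.17  0.39  1.58 -0.67] F [-0.9  4.3 -1.9] w12.8
(94, 78, -42)
[592.31841536 282.14986365 249.00167241]
shift [  0.8 -18.5  13.3] turn [-0.17   0.004  0.   ] dist 23 deg 10
```

```bash
python3 -m jog '[{"x":0,"y":-6,"z":5,"ax":-0.06,"ay":0,"az":0,"grip":5},{"x":0,"y":-18,"z":13,"ax":-0.17,"ay":0,"az":0,"grip":5},{"x":0,"y":-18,"z":13,"ax":-0.17,"ay":0,"az":0,"grip":5},{"x":3,"y":-18,"z":13,"ax":-0.17,"ay":0,"az":0,"grip":5},{"x":-3,"y":-18,"z":13,"ax":-0.17,"ay":0,"az":0,"grip":5}]'; python3 - <<'E'
from h import *
s=log();snap('side','s17.png');im=snap('top','t17.png')
c=cv2.imread('pics/s17.png')[60:180,180:300];cv2.imwrite('pics/s17c.png',cv2.resize(c,(600,600),interpolation=cv2.INTER_CUBIC))
c=cv2.imread('pics/t17.png')[120:240,90:210];cv2.imwrite('pics/t17c.png',cv2.resize(c,(600,600),interpolation=cv2.INTER_CUBIC))
E
```

```text
clock: 11.15
eef_pos: [591.7, 276.6, 254.0]
tool_rot: [-2.687, -0.005, 0.06]
force: [1.9, 0.4, -0.0]
width: 12.5
t11.15 [591.7 276.6 254. ] [-2.687 -0.005  0.06 ] q [-1.01  1.12  0.48  1.07  0.45  1.72 -0.67] F [ 1.9  0.4 -0. ] w12.5
```

View pics/s17c.png

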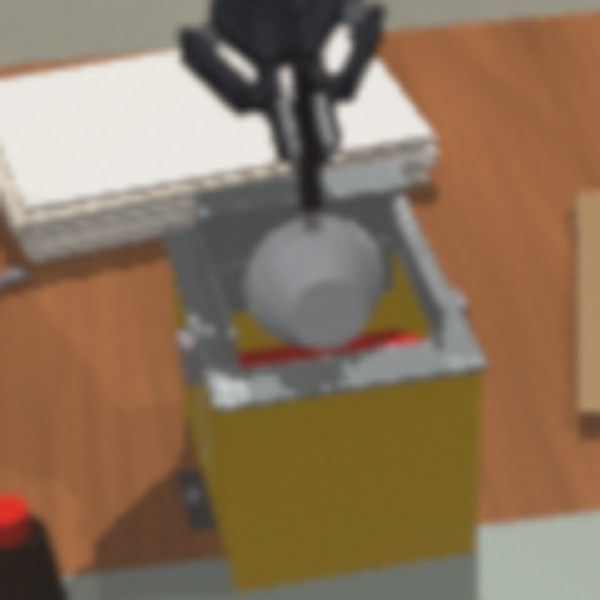

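View pics/t17c.png

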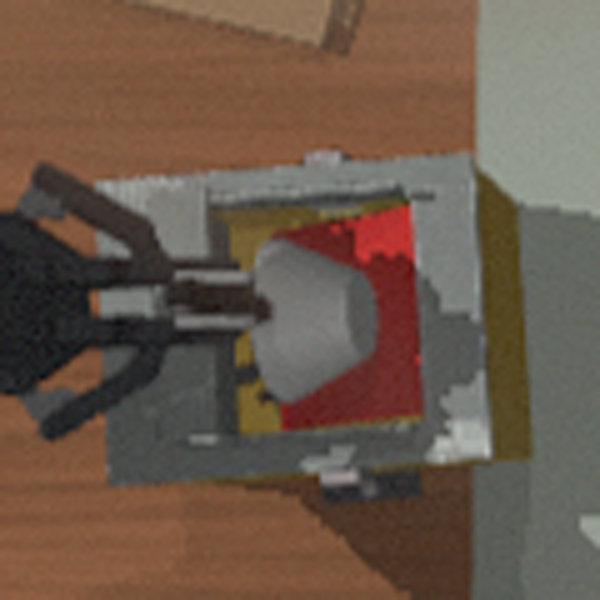

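```bash
python3 -m jog '[{"x":-4,"y":0,"z":0,"ax":0,"ay":0,"az":0,"grip":5},{"x":6,"y":0,"z":3,"ax":-0.06,"ay":0,"az":0,"grip":5},{"x":-2,"y":0,"z":-3,"ax":0.04,"ay":0,"az":0,"grip":5},{"x":3,"y":0,"z":0,"ax":0,"ay":0,"az":0,"grip":5},{"x":3,"y":0,"z":0,"ax":0,"ay":0,"az":0,"grip":5}]'; python3 - <<'E'
from h import *
s=log();im=snap('top','t18.png')
c=cv2.imread('pics/t18.png')[120:240,90:210];cv2.imwrite('pics/t18c.png',cv2.resize(c,(600,600),interpolation=cv2.INTER_CUBIC))
s=read_state()
for a in [(94,78,-42),(86,76,-28),(78,74,-10),(70,70,10),(62,66,25)]:
    print(a);P,Rt=pour(*a);go(P,Rt,s)
E
```

```text
clock: 11.75
eef_pos: [592.5, 278.0, 251.7]
tool_rot: [-2.69, 0.001, 0.061]
force: [1.3, 0.3, -0.1]
width: 12.6
t11.75 [592.5 278.  251.7] [-2.69e+00  1.00e-03  6.10e-02] q [-1.01  1.12  0.48  1.06  0.45  1.72 -0.67] F [ 1.3  0.3 -0.1] w12.6
(94, 78, -42)
shift [ 0.1 -2.3  4.6] turn [ 0.001 -0.001 -0.002] dist 5 deg 0
(86, 76, -28)
shift [  0.1  11.8 -15.7] turn [ 0.14  -0.001 -0.002] dist 20 deg 8
(78, 74, -10)
shift [  0.2  25.  -37. ] turn [ 0.28  -0.001 -0.002] dist 45 deg 16
(70, 70, 10)
shift [  0.2  39.4 -58.3] turn [ 0.42  -0.001 -0.002] dist 70 deg 24
(62, 66, 25)
shift [  0.3  56.1 -72.3] turn [ 0.559 -0.001 -0.002] dist 92 deg 32
```

View pics/t18c.png

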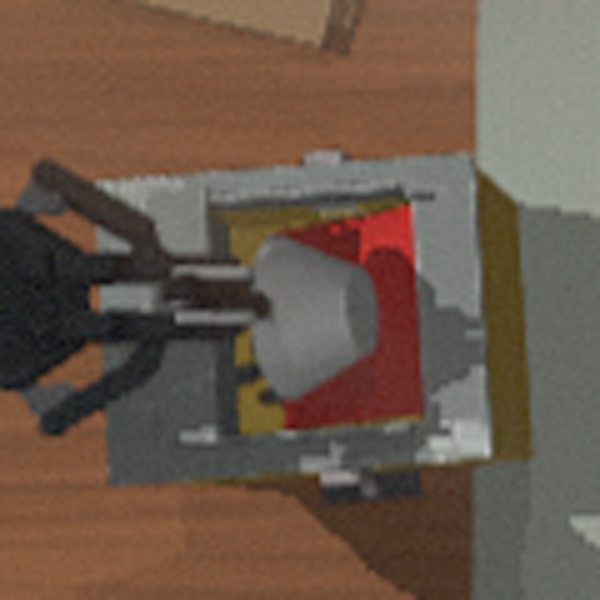

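```bash
python3 -m jog '[{"x":0,"y":6,"z":-8,"ax":0.07,"ay":0,"az":0,"grip":5},{"x":0,"y":15,"z":-20,"ax":0.17,"ay":0,"az":0,"grip":5},{"x":0,"y":25,"z":-37,"ax":0.28,"ay":0,"az":0,"grip":5},{"x":0,"y":39,"z":-58,"ax":0.42,"ay":0,"az":0,"grip":5},{"x":0,"y":56,"z":-72,"ax":0.56,"ay":0,"az":0,"grip":5}]'; python3 -m jog '[{"x":0,"y":0,"z":0,"ax":0,"ay":0,"az":0,"grip":5}]';  python3 - <<'E'
from h import *
s=log();im=snap('wrist','w19.png');snap('side','s19.png')
s=read_state()
for a in [(62,66,25),(45,30,45),(25,0,60),(0,-40,65)]:
    print(a);P,Rt=pour(*a);go(P,Rt,s)
E
```

```text
clock: 12.3
eef_pos: [597.6, 197.0, 294.4]
tool_rot: [-2.121, -0.004, 0.063]
force: [0.8, 0.0, -1.3]
width: 13.2
clock: 12.4
eef_pos: [599.8, 186.3, 300.0]
tool_rot: [-2.128, -0.01, 0.047]
force: [1.2, -1.0, -1.1]
width: 13.0
t12.40 [599.8 186.3 300. ] [-2.128 -0.01   0.047] q [-0.79  0.71  0.37  1.38  0.28  1.33 -0.54] F [ 1.2 -1.  -1.1] w13.0
(62, 66, 25)
shift [0.2 0.7 2.8] turn [-0.003 -0.007 -0.001] dist 3 deg 0
(45, 30, 45)
shift [  0.6  42.8 -49.9] turn [ 0.294 -0.007 -0.   ] dist 66 deg 17
(25, 0, 60)
shift [  0.9  94.8 -81.3] turn [ 0.643 -0.007  0.001] dist 125 deg 37
(0, -40, 65)
shift [  1.1 167.  -92.3] turn [ 1.079 -0.007  0.003] dist 191 deg 62
```

View pics/w19.png

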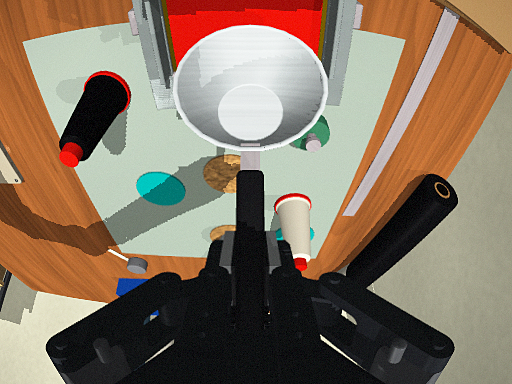

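View pics/s19.png

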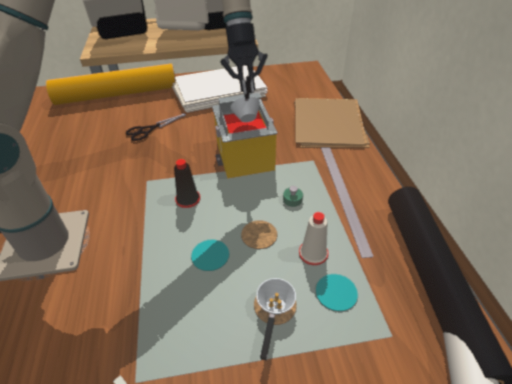

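```bash
python3 -m jog '[{"x":0,"y":8,"z":-10,"ax":0.08,"ay":-0.003,"az":0,"grip":5},{"x":0,"y":20,"z":-26,"ax":0.18,"ay":-0.006,"az":0,"grip":5},{"x":0,"y":43,"z":-50,"ax":0.3,"ay":-0.007,"az":0,"grip":5},{"x":0,"y":66,"z":-66,"ax":0.44,"ay":-0.007,"az":0,"grip":5},{"x":1,"y":95,"z":-81,"ax":0.58,"ay":-0.007,"az":0,"grip":5}]'; python3 -m jog '[{"x":0,"y":0,"z":0,"ax":0.04,"ay":0,"az":0,"grip":5},{"x":0,"y":0,"z":0,"ax":0.06,"ay":0,"az":0,"grip":5}]';  python3 - <<'E'
from h import *
s=log();im=snap('wrist','w20.png');snap('top','t20.png')
c=cv2.imread('pics/t20.png')[120:240,90:210];cv2.imwrite('pics/t20c.png',cv2.resize(c,(600,600),interpolation=cv2.INTER_CUBIC))
s=read_state()
for a in [(25,0,60),(0,-40,65)]:
    print(a);P,Rt=pour(*a);go(P,Rt,s)
E
```

```text
clock: 13.0
eef_pos: [606.1, 80.0, 255.0]
tool_rot: [-1.543, -0.001, 0.073]
force: [-0.7, 0.0, -2.4]
width: 12.7
clock: 13.2
eef_pos: [605.3, 75.1, 253.4]
tool_rot: [-1.488, 0.005, 0.063]
force: [0.3, 2.0, -1.7]
width: 12.9
t13.20 [605.3  75.1 253.4] [-1.488  0.005  0.063] q [-0.18  0.56  0.09  1.62 -0.16  0.97  0.05] F [ 0.3  2.  -1.7] w12.9
(25, 0, 60)
shift [-0.5 -3.5 -3.9] turn [ 0.004  0.007 -0.004] dist 5 deg 0
(0, -40, 65)
shift [ -0.7  48.  -55.8] turn [ 0.44   0.006 -0.005] dist 74 deg 25
```

View pics/w20.png

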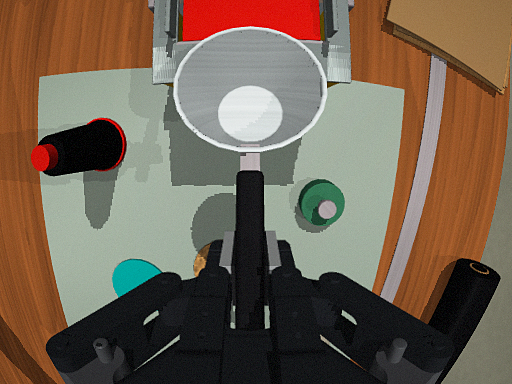

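View pics/t20c.png

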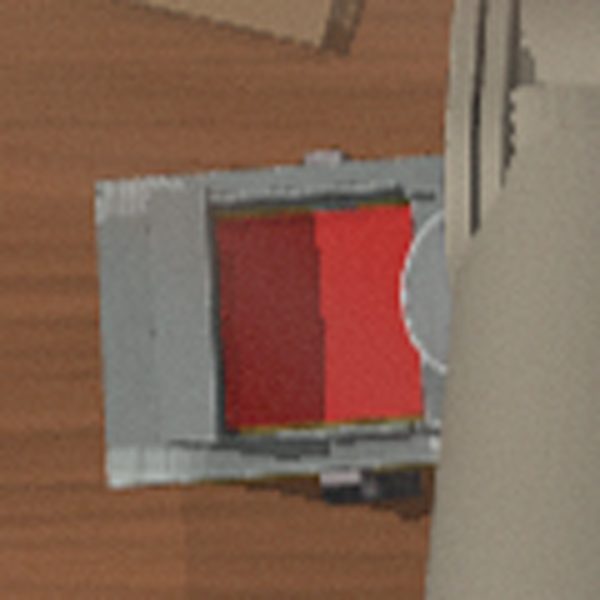

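```bash
python3 - <<'E'
from h import *
s=log();go([585,-50,190],tool(-5,60),s)
T=load('t20.png')
E
python3 -m jog '[{"x":0,"y":10,"z":-22,"ax":0.08,"ay":0,"az":0,"grip":5},{"x":-1,"y":25,"z":-50,"ax":0.18,"ay":0.01,"az":0,"grip":5},{"x":-2,"y":40,"z":-80,"ax":0.28,"ay":0.02,"az":0,"grip":5},{"x":-3,"y":52,"z":-105,"ax":0.38,"ay":0.03,"az":0,"grip":5},{"x":-3,"y":56,"z":-120,"ax":0.43,"ay":0.03,"az":0,"grip":5}]'; python3 -m jog '[{"x":0,"y":0,"z":0,"ax":0,"ay":0,"az":0,"grip":5},{"x":0,"y":0,"z":0,"ax":0,"ay":0,"az":0,"grip":5}]';  python3 - <<'E'
from h import *
s=log();im=snap('wrist','w21.png');go([557.4,-171,110],tool(-14.9,60))
E
```

```text
t13.30 [605.6  79.5 253.9] [-1.487  0.003  0.07 ] q [-0.19  0.56  0.09  1.62 -0.16  0.97  0.05] F [-0.5 -0.  -2.2] w13.2
shift [ -29.3   53.2 -132.6] turn [ 0.44  0.15 -0.05] dist 146 deg 27
clock: 13.8
eef_pos: [610.4, -38.4, 186.2]
tool_rot: [-1.058, 0.013, 0.04]
force: [-0.8, -0.0, -1.2]
width: 12.9
clock: 14.0
eef_pos: [611.2, -33.9, 188.6]
tool_rot: [-1.058, 0.011, 0.044]
force: [-0.2, 1.9, -2.2]
width: 12.7
t14.00 [611.2 -33.9 188.6] [-1.058  0.011  0.044] q [ 0.34  0.74 -0.13  1.59 -0.47  1.03  0.58] F [-0.2  1.9 -2.2] w12.7
shift [ -59.4    2.9 -157.5] turn [ 0.012  0.261 -0.16 ] dist 168 deg 18
```

View pics/w21.png

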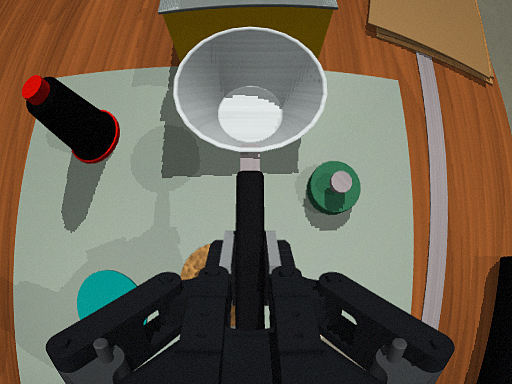

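```bash
python3 -m jog '[{"x":-10,"y":0,"z":-26,"ax":0,"ay":0.05,"az":-0.03,"grip":5},{"x":-24,"y":1,"z":-65,"ax":0.005,"ay":0.11,"az":-0.07,"grip":5},{"x":-40,"y":2,"z":-105,"ax":0.01,"ay":0.18,"az":-0.11,"grip":5},{"x":-53,"y":3,"z":-140,"ax":0.012,"ay":0.23,"az":-0.145,"grip":5},{"x":-59,"y":3,"z":-157,"ax":0.012,"ay":0.26,"az":-0.16,"grip":5}]'; python3 -m jog '[{"x":0,"y":0,"z":0,"ax":0,"ay":0,"az":0,"grip":5},{"x":0,"y":0,"z":0,"ax":0,"ay":0,"az":0,"grip":5},{"x":0,"y":0,"z":0,"ax":0,"ay":0,"az":0,"grip":5}]';  python3 - <<'E'
from h import *
s=log();im=snap('wrist','w22.png');go([557.4,-171,50],tool(-14.9,60));go([557.4,-171,36],tool(-14.9,60))
E
```

```text
clock: 14.55
eef_pos: [555.4, -175.3, 109.1]
tool_rot: [-1.051, 0.001, -0.267]
force: [0.5, -0.7, -1.9]
width: 13.1
clock: 14.85
eef_pos: [558.5, -171.0, 111.5]
tool_rot: [-1.046, -0.003, -0.26]
force: [-1.0, 0.3, -1.4]
width: 12.9
t14.85 [ 558.5 -171.   111.5] [-1.046 -0.003 -0.26 ] q [ 0.6   0.81 -0.11  1.75 -0.6   0.82  0.72] F [-1.   0.3 -1.4] w12.9
shift [ -1.1  53.2 -30.5] turn [-0.001  0.001  0.003] dist 61 deg 0
shift [ -1.1  65.3 -37.5] turn [-0.001  0.001  0.003] dist 75 deg 0
```

View pics/w22.png

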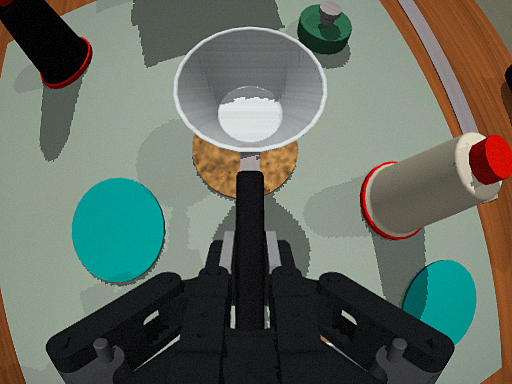

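```bash
python3 - <<'E'
from h import *
from scipy.optimize import least_squares
W=load('w22.png');hsv=cv2.cvtColor(W['color'],cv2.COLOR_RGB2HSV)
pc=[(193,150),(298,150),(197,168),(210,186),(246,198),(281,188),(293,170)]
P=np.array([onz(W,u,v,5,True) for u,v in pc])
f=least_squares(lambda c:np.hypot(P[:,0]-c[0],P[:,1]-c[1])-50,[581,-78]);print('coaster',np.round(f.x,1),np.round(f.fun,1))
E
```

```text
coaster [579.5 -75.8] [-0.6 -1.1 -0.4  0.1 -0.5  1.4 -0.7]
```

```bash
python3 -m jog '[{"x":-2,"y":18,"z":-9,"ax":0,"ay":0,"az":0,"grip":5},{"x":-2,"y":38,"z":-20,"ax":0,"ay":0,"az":0,"grip":5},{"x":-2,"y":54,"z":-29,"ax":0,"ay":0,"az":0,"grip":5},{"x":-2,"y":60,"z":-33,"ax":0,"ay":0,"az":0,"grip":5},{"x":-2,"y":60,"z":-33,"ax":0,"ay":0,"az":0,"grip":5}]'; python3 -m jog '[{"x":0,"y":0,"z":0,"ax":0,"ay":0,"az":0,"grip":5},{"x":0,"y":0,"z":0,"ax":0,"ay":0,"az":0,"grip":5}]';  python3 - <<'E'
from h import *
s=log();go([556,-169,36],tool(-14.9,60))
E
```

```text
clock: 15.4
eef_pos: [555.2, -171.1, 41.5]
tool_rot: [-1.046, 0.0, -0.264]
force: [0.0, -0.4, -2.7]
width: 12.7
clock: 15.6
eef_pos: [555.7, -172.8, 42.6]
tool_rot: [-1.048, -0.002, -0.265]
force: [-0.2, 0.2, -1.6]
width: 12.9
t15.60 [ 555.7 -172.8   42.6] [-1.048 -0.002 -0.265] q [ 0.62  0.91 -0.14  1.77 -0.63  0.71  0.8 ] F [-0.2  0.2 -1.6] w12.9
shift [-0.7  7.5 -0.1] turn [ 0.001 -0.003  0.005] dist 8 deg 0
```

```bash
python3 -m jog '[{"x":-0.5,"y":2,"z":-0.5,"ax":0,"ay":0,"az":0,"grip":5},{"x":-0.5,"y":4,"z":-1,"ax":0,"ay":0,"az":0,"grip":5},{"x":-0.5,"y":6,"z":-2,"ax":0,"ay":0,"az":0,"grip":5},{"x":-0.5,"y":6,"z":-2,"ax":0,"ay":0,"az":0,"grip":5},{"x":-0.5,"y":6,"z":-2,"ax":0,"ay":0,"az":0,"grip":5}]'; python3 - <<'E'
from h import *
s=log();s=log();snap('side','s23.png');snap('wrist','w23.png')
E
```

```text
clock: 16.1
eef_pos: [555.5, -172.8, 36.6]
tool_rot: [-1.048, -0.003, -0.267]
force: [-1.1, -4.7, 6.6]
width: 12.9
t16.10 [ 555.5 -172.8   36.6] [-1.048 -0.003 -0.267] q [ 0.62  0.92 -0.14  1.77 -0.63  0.7   0.8 ] F [-1.1 -4.7  6.6] w12.9
t16.10 [ 555.5 -172.8   36.6] [-1.048 -0.003 -0.267] q [ 0.62  0.92 -0.14  1.77 -0.63  0.7   0.8 ] F [-1.1 -4.7  6.6] w12.9
```

View pics/w23.png

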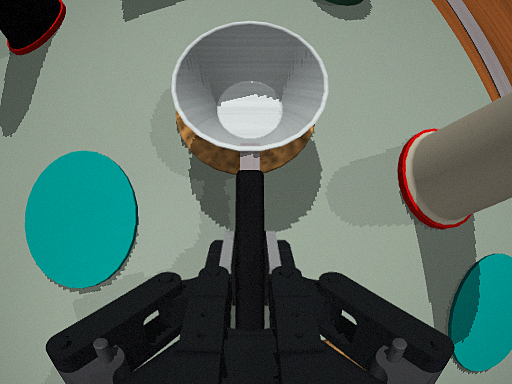

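```bash
python3 -m jog '[{"x":0,"y":-0.5,"z":0,"ax":0,"ay":0,"az":0,"grip":5},{"x":0,"y":-0.5,"z":0,"ax":0,"ay":0,"az":0,"grip":20},{"x":0,"y":-0.5,"z":0,"ax":0,"ay":0,"az":0,"grip":40},{"x":0,"y":-0.5,"z":0,"ax":0,"ay":0,"az":0,"grip":40},{"x":0,"y":-0.5,"z":0,"ax":0,"ay":0,"az":0,"grip":40}]'; python3 - <<'E'
from h import *
s=log();snap('wrist','w24.png')
E
```

```text
clock: 16.7
eef_pos: [554.6, -171.0, 35.6]
tool_rot: [-1.047, 0.0, -0.265]
force: [0.6, 0.0, 0.1]
width: 40.1
t16.70 [ 554.6 -171.    35.6] [-1.047  0.    -0.265] q [ 0.62  0.92 -0.14  1.77 -0.63  0.7   0.8 ] F [0.6 0.  0.1] w40.1
```

View pics/w24.png

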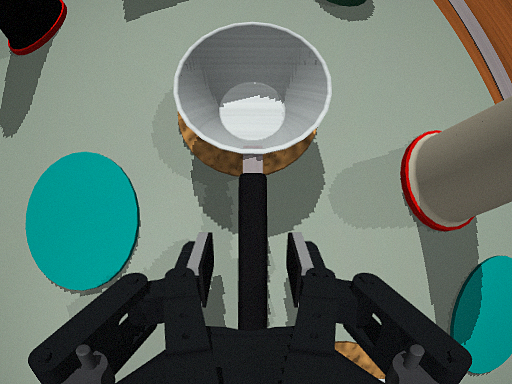

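Released with clear space on both sides of the bar. Retreating back along the fingers, then up and away.

```bash
python3 -m jog '[{"x":0,"y":-20,"z":0,"ax":0,"ay":0,"az":0,"grip":40},{"x":0,"y":-50,"z":0,"ax":0,"ay":0,"az":0,"grip":40},{"x":0,"y":-90,"z":0,"ax":0,"ay":0,"az":0,"grip":40},{"x":0,"y":-130,"z":0,"ax":0,"ay":0,"az":0,"grip":40},{"x":0,"y":-160,"z":0,"ax":0,"ay":0,"az":0,"grip":40}]'; python3 -m jog '[{"x":-40,"y":-20,"z":-10,"ax":0.1,"ay":0,"az":0,"grip":40},{"x":-80,"y":-40,"z":-20,"ax":0.2,"ay":0,"az":0,"grip":40},{"x":-120,"y":-60,"z":-30,"ax":0.2,"ay":0,"az":0,"grip":40},{"x":-160,"y":-60,"z":-30,"ax":0.2,"ay":0,"az":0,"grip":40},{"x":-160,"y":-60,"z":-30,"ax":0.2,"ay":0,"az":0,"grip":40}]'; python3 - <<'E'
from h import *
s=log();snap('top','t25.png');snap('side','s25.png')
E
```

```text
clock: 17.25
eef_pos: [533.6, -250.1, 176.4]
tool_rot: [-1.049, -0.002, -0.266]
force: [0.7, -0.3, -0.4]
width: 40.1
clock: 17.75
eef_pos: [359.2, -260.6, 211.3]
tool_rot: [-0.847, 0.005, -0.271]
force: [1.5, -0.2, 0.0]
width: 40.1
t17.75 [ 359.2 -260.6  211.3] [-0.847  0.005 -0.271] q [ 1.02  0.66 -0.09  1.86 -0.54  1.17  1.02] F [ 1.5 -0.2  0. ] w40.1
```

View pics/t25.png

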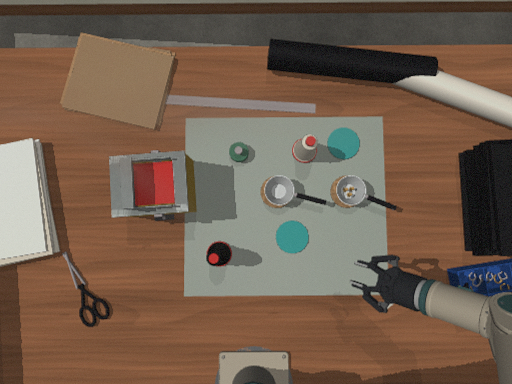

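View pics/s25.png

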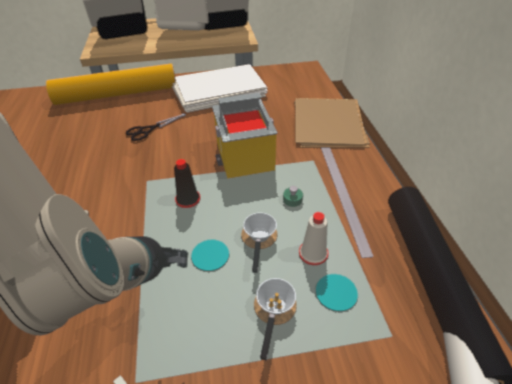

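```bash
python3 - <<'E'
from h import *
a=load('top0.png')['color'].astype(int);b=load('t25.png')['color'].astype(int)
d=np.abs(a-b).sum(2)
for n,(x0,y0,x1,y1) in dict(flap=(128,160,178,210),cup=(258,172,330,212),keep=(330,172,400,215),white=(290,130,322,165),black=(203,240,235,270),weight=(225,140,255,165)).items(): print(n,(d[y0:y1,x0:x1]>90).sum())
c=b.astype(np.uint8)[120:240,90:410,::-1];cv2.imwrite('pics/t25c.png',cv2.resize(c,(800,300),interpolation=cv2.INTER_CUBIC))
S=load('s25.png');c=S['color'][90:260,200:340,::-1];cv2.imwrite('pics/s25c.png',cv2.resize(c,(490,595),interpolation=cv2.INTER_CUBIC))
T=load('t25.png')
print(onz(T,279.7,190,49))
E
```

```text
flap 0
cup 386
keep 10
white 0
black 0
weight 0
[581.09818125 -81.93500269  49.        ]
```

View pics/s25c.png

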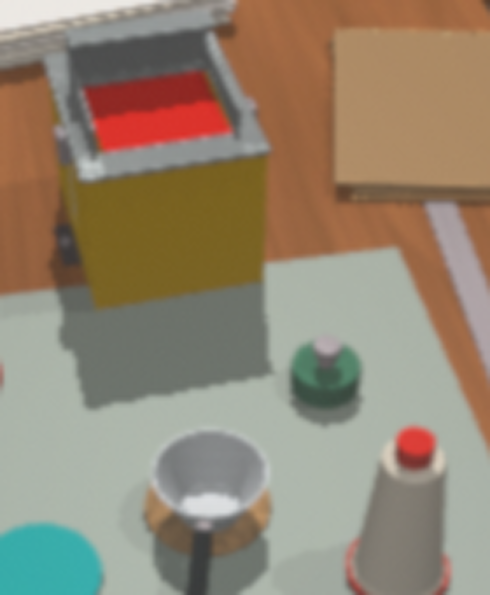

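View pics/t25c.png

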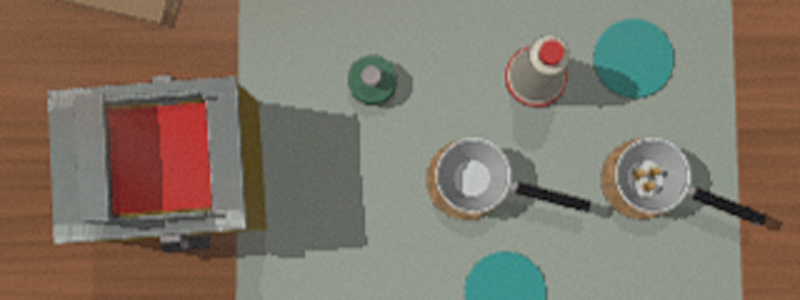

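The flap is shut with nothing on it. The empty cup stands upright on its coaster, about 6 mm off centre, and the bystanders have not moved. Handing in.

```bash
python3 -c "
from cell import *
print(finish_job())"
```

```text
the job is handed in; nothing more can be done
None
```

The job is handed in at about 18 s on the robot's clock. The stray tip went into the cup. I tipped the cup through the pressed-open flap to about 94° with a short shake, then stood it back on its own cork coaster and moved the arm clear.

**Last checks:**
- **Cup:** the wrist and top views show it empty and upright, about 6 mm off the coaster centre against the 28 mm allowed.
- **Flap:** it is shut with nothing on it, and its pixels match the start picture.
- **Bystanders:** the pixels around both cones and the weight match the start too. The patch around the cup of brass posts differed in only 10 pixels.
- **Tips:** I did not see all five in the bin. Two were visible on its floor through the open flap. The other three follow from the empty cup, the clean flap and none seen lying elsewhere.
- **Flap force and angle:** I did not measure these. The pictures show the flap well open under the cup, and the cup's foot probably pressed on it as well as the rim.

**Disagreements:** the handle's position differed by about 3 mm between views, and one rough height for the cup rim came out 9 mm low. Neither affected the grasps. The arm also overshot briefly after fast moves, so I let it settle before the fine ones.

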